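Clear a filling stage, locate its carrier and load it with cups freed from their sleeves

ROBOT

A 6-joint arm with a two-finger parallel gripper is mounted at the origin on the work surface. World frame = base frame: x ahead of the robot, y to its left, z up, the work surface at z = 0. Lengths are in mm, angles in rad, forces in N, time in s.
With the tool pointing down it reaches from about 350 to 875 mm from the base axis. Payload 4.2 kg.
Tool frame: the origin (TCP) lies midway between the tips of the shut fingers; the grasp point (between the pads) lies 19 mm behind it (arm.grip_point_offset is the distance from the TCP to the grasp point, in mm); z points along the fingers, x is the direction in which the jaws open and shut, and the axes are right-handed (so a half turn about z gives the same grasp; the last joint's range is limited). The gripper opens to 85 mm and grips with 20 to 120 N. Pads are 22 mm wide; open, the fingers measure 114 mm over their backs; the gripper's body (76 mm by 85 mm) begins 54 mm behind the grasp point. The pads swing forward as they close: fully open they stand 13 mm farther back than shut.
Start: joints at [1.556, 0.385, 0.008, 0, -1.194, -0.259], TCP at [168.963, 601.707, 231.312] pointing down, gripper open.
Joint ranges: [-3.14, 3.14], [-1.21, 2.06], [-1.07, 1.41], [-3.16, 2.05], [-2.99, -0.16], [-3.1, 3.1]. Speed limits (rad/s): [2.79, 2.79, 3.14, 3.14, 3.14, 3.14].

INTERFACE

Orientations are given as a unit quaternion [x, y, z, w].
In Python, from bench import arm gives the robot as it stands.
- The arm moves only by the tool move_arm, never from a script. Its argument "targets" is a list of rows, each a list of 7 numbers: the shift along the tool's x, y, z in cm, then the turn, a rotation vector about the tool's x, y, z in degrees, then the closure in counts, from 0 (fully open) to 255 (shut). In form: [[x, y, z, wx, wy, wz, grip], ...]. A call has 1 to 20 rows; each row is the pose to reach, as a shift and turn from the pose commanded when the call began, along the tool's axes at that moment; what a row does not reach only later rows make up. A row lasts 1/8 s, in which the tool goes at most 62.5 mm and 10.7 degrees, less where a joint would pass 70% of its speed; a pose out of reach is approached as far as the arm can. A call with a gripper value outside its range is refused whole. The fingers move at their own pace and stop on an object; the grip force is fixed at half the most. Time passes only in rows, so rows that repeat a pose let the fingers close. It gives the time, the measured TCP pose, the force and the opening at its end, in the units of the state.
- arm.read_state(): the state, without advancing time (a new reading comes with each control period).
- arm.get_image(name): name is "side" or "top" or "wrist"; returns (picture, depth): 384x512x3 uint8, blue, green, red; 384x512 float32, mm along the optical axis (not along the pixel's ray), 0 where there is no reading.
- arm.camera_params(name): a dict with "mtx" (3x3 intrinsics, pixels), "world_to_cam" (4x4, takes a point from world to camera coordinates); the wrist camera has in their place "mount" (4x4, takes a point from camera to tool coordinates, whose origin is the TCP and whose axes are the tool frame's). Camera axes: x right, y down, z forward; pixel columns grow to the right and rows downward; lengths in mm; the calibration is good to about 2 mm. A picture is of the moment at which its call begins: read the wrist's pose just before it. camera_params takes no time and is no camera call.
- arm.job_done(): hands the job in, once; it reports no verdict.
Trained networks look in the newest picture that a camera, given by its name, has taken for a name from the list of things; names that differ only in an ending like _2 or _b are one class to them, and where a whole thing is asked for, a point or a joint stands for the part that bears it (a point fixed in the world has none). Each returns a list of dicts, best first, with "score" (0 to 1); they miss things now and then, are a little off and sometimes report something else, mostly with a low value. They report only what shows in the picture. A call takes as long as a camera call. They do not tell look-alikes from the thing itself.
- arm.search_frame(thing, camera): "bbox" ([left, top, right, bottom] in pixels, round what is visible of it).
- arm.tip_of(thing, camera): "uv" ([column, row] in pixels: a listed point, or the origin of a listed thing).
The state is a dict: "clock": time; "joints": joint angles; "joint_vel": joint speeds; "joint_efforts": joint torques, N m; "position": TCP position; "ee_rot": TCP orientation; "contact_force": force on the tool from outside, world axes, zero at the start; "wrist_torque": the same for the moment, N m; "gripper_width": finger opening in mm.
Only numpy, scipy, OpenCV 4.12 (cv2) and the standard library are available. Lean on these libraries where they do the work, as an engineer would, in place of code of your own. Each camera call takes 0.05 s, during which the arm holds its last target.

TASK

With the scraper block, wipe all the orange chips off the aluminium deck into the red trough, without touching them with the fingers, and stand the scraper back on its mat. Then set the blue carrier on the deck clear of the rails, press it down flat, slide it against the back rail and after that against the side stop, and leave it snug against both. Finally free every stuck white cup by gripping its rim and pulling with a twist, stand the cups upright wholly on the carrier, keep the carrier against its stops, and leave the other things on the bench where they are.

Things in the scene. Friction and masses are not known exactly. Their poses are not given: they have to be found in the camera images.
- stage: Fixed filling stage; origin on the table under the centre of its 200 x 200 mm aluminium deck (surface at z = 30 mm). Dark back rail along the +x edge (inner face x = 100 mm) and dark side stop along the -y edge (inner face y = -100 mm), both 18 mm above the deck; low lip along the -x edge (inner face x = -100 mm, 6 mm high). The +y edge (y = 100 mm) is open to the trough.
- trough_c (a point): Centre of the floor of the red catch trough, part of the stage, along the deck's open +y edge, in stage axes. Inside 208 (x) x 90 (y) mm, floor 4 mm and walls 36 mm above the table; its near side is the deck's own edge, 45 mm off in -y.
- carrier_c (a point): Loose square blue carrier plate, 165 x 165 x 10 mm, about 0.4 kg: this point is the centre of its underside, z up. Four pale round marks on it, centred at x, y = +-42 mm, show places for cups. A white square grip post stands in its middle.
- post_c (a point): Point on the axis of the carrier's white grip post (24 x 24 mm square, sides parallel to the plate's; from 10 to 100 mm above the plate's underside), 65 mm above the plate's underside.
- scraper_c (a point): Loose scraper block, about 0.35 kg: steel foot 110 (x) x 60 (y) x 22 mm high, its long faces (+-y) do the wiping, and above it a yellow upright grip 70 (x) x 24 (y) mm, up to 96 mm above the underside; most of its weight is in the foot. This point is on its middle axis 70 mm above the underside; x along the foot, z up.
- mat_c (a point): Centre of the thin grey-green parking mat (150 (x) x 120 (y) mm, under 1 mm thick) on which the scraper starts; fixed to the table.
- chip0_c (a point): Loose orange chip of broken plastic, 30 x 22 x 10 mm, 15 g; centre. May be absent (None).
- chip1_c (a point): Loose orange chip of broken plastic, 30 x 22 x 10 mm, 15 g; centre. May be absent (None).
- chip2_c (a point): Loose orange chip of broken plastic, 30 x 22 x 10 mm, 15 g; centre. May be absent (None).
- chip3_c (a point): Loose orange chip of broken plastic, 30 x 22 x 10 mm, 15 g; centre. May be absent (None).
- sleeve0: Fixed green sleeve for a cup: tube, outer diameter 92 mm, 54 mm high, origin under its centre, inner floor 8 mm up. At its +x and -x sides two catches (14 mm wide, tops 60.5 mm up) reach in over the cup's lugs; inside, at +y and -y, two sprung rubber pads press on the cup with about 4 N each. A straight pull does not free a cup; turned 0.6 to 0.9 rad about its axis, either way, it comes out upwards.
- cup0_c (a point): Loose white cup, 80 g, open at the top: outer diameter 64 mm, inner 48 mm (wall 8 mm), 100 mm high, inside depth 92 mm; point on its axis half-way up, z up. Two purple lugs (12 mm wide, 8 mm out, 36 to 44 mm above its underside) at its +x and -x sides, a purple stripe above each. Starts stuck in the sleeve of the same number, rim 108 mm above the table. May be absent (None).
- sleeve1: Fixed green sleeve for a cup: tube, outer diameter 92 mm, 54 mm high, origin under its centre, inner floor 8 mm up. At its +x and -x sides two catches (14 mm wide, tops 60.5 mm up) reach in over the cup's lugs; inside, at +y and -y, two sprung rubber pads press on the cup with about 4 N each. A straight pull does not free a cup; turned 0.6 to 0.9 rad about its axis, either way, it comes out upwards.
- cup1_c (a point): Loose white cup, 80 g, open at the top: outer diameter 64 mm, inner 48 mm (wall 8 mm), 100 mm high, inside depth 92 mm; point on its axis half-way up, z up. Two purple lugs (12 mm wide, 8 mm out, 36 to 44 mm above its underside) at its +x and -x sides, a purple stripe above each. Starts stuck in the sleeve of the same number, rim 108 mm above the table. May be absent (None).
- sleeve2: Fixed green sleeve for a cup: tube, outer diameter 92 mm, 54 mm high, origin under its centre, inner floor 8 mm up. At its +x and -x sides two catches (14 mm wide, tops 60.5 mm up) reach in over the cup's lugs; inside, at +y and -y, two sprung rubber pads press on the cup with about 4 N each. A straight pull does not free a cup; turned 0.6 to 0.9 rad about its axis, either way, it comes out upwards.
- cup2_c (a point): Loose white cup, 80 g, open at the top: outer diameter 64 mm, inner 48 mm (wall 8 mm), 100 mm high, inside depth 92 mm; point on its axis half-way up, z up. Two purple lugs (12 mm wide, 8 mm out, 36 to 44 mm above its underside) at its +x and -x sides, a purple stripe above each. Starts stuck in the sleeve of the same number, rim 108 mm above the table. May be absent (None).
- reagent: Bystander, loose: closed glass jar with purple cap, 70 mm diameter, 140 mm high; origin under its centre. To be left alone.
- vial: Bystander, loose: white bottle, 44 mm diameter, 110 mm high, orange cap; origin under its centre. To be left alone.
- wellplate: Bystander, loose: grey-white well plate 128 x 86 x 14 mm; origin under its centre. To be left alone.
- tipbox: Bystander, loose: tip box with blue lid 94 x 64 x 62 mm; origin under its centre. To be left alone.
Mind the look-alikes: they are no part of the job. Leave any brown or pink look-alike of the part that bears cup2_c alone.

How it is judged:
By the outcome, as a careful person would: the job done as asked, in the order asked, and still so for the second after the job is handed in, with the robot touching nothing.
Of chip0, chip1, chip2, chip3 only 2 to 4 are there at a start; the rules pass over those that are not, and their reading is None.
Of cup0, cup1, cup2 only 2 to 3 are there at a start; the rules pass over those that are not, and their reading is None.
At some moment in a run one of scraper may be knocked a few centimetres aside while the robot is not near it.
It also fails if it takes over 210 s, if anything falls off the work surface, if the arm or the gripper's body presses on something with over 40 N, if the wrist force passes 120 N, or if a joint passes its speed limit or range.

## Working session

There is one attempt and no reset: what is moved stays moved. The work goes in short steps, Python scripts to look and compute and a tool call to move; the robot and the scene stay as the last step left them, time stands still between calls to the robot, and variables do not carry over. Pictures are saved under pics/ and viewed, and the job is handed in when it is done.

Besides the shell and the picture viewer there is one more tool, called after ">>>" as a command line: name --pt "numbers of a row" for each row, then --argument value for the rest. move_arm: Moves the arm, as the interface text tells. Its arguments: {"type":"object","properties":{"targets":{"type":"array","items":{"type":"array","items":{"type":"number"}}}},"required":["targets"]}

```bash
ls; mkdir -p pics; python3 - <<'E'
from bench import arm
import cv2
print(arm.read_state())
for n in ["side","top","wrist"]:
    p,d=arm.get_image(n); cv2.imwrite(f"pics/a_{n}.png",p)
    print(n,arm.camera_params(n), (d>0).mean())
E
```

```text
pics
{'clock': 0.0, 'joints': array([ 1.55559235e+00,  3.85590166e-01,  6.60649335e-03, -4.88113715e-04,
       -1.19401328e+00, -2.58582229e-01]), 'joint_vel': array([-0.00128856, -0.00057192, -0.00061945,  0.00066749,  0.00093018,
        0.00063726]), 'joint_efforts': array([ 5.12920142e-04, -3.92282689e+01,  1.88399023e+01,  4.18625414e+00,
       -4.63713121e-03, -4.11778291e-07]), 'position': array([168.82390424, 601.15066166, 230.19535635]), 'ee_rot': array([-6.03923484e-01,  7.97041507e-01, -7.26988364e-04, -8.56522880e-04]), 'contact_force': array([-0.4523608 , -0.07663642,  0.29223164]), 'wrist_torque': array([ 0.04246618, -0.02441746, -0.05710182]), 'gripper_width': 85.35773283962423}
side {'mtx': array([[423.8304183 ,   0.        , 250.71192039],
       [  0.        , 423.8304183 , 189.13401485],
       [  0.        ,   0.        ,   1.        ]]), 'world_to_cam': array([[ 8.45411074e-01, -5.33758332e-01,  1.95488911e-02,
        -4.20432249e+02],
       [-3.19508654e-01, -5.34716235e-01, -7.82299667e-01,
         2.10427424e+02],
       [ 4.28012074e-01,  6.55118761e-01,
[... 530 characters left out ...]
.76684866e-02, -9.91555706e-01,
         1.44649596e+03],
       [ 0.00000000e+00,  0.00000000e+00,  0.00000000e+00,
         1.00000000e+00]])} 0.99615478515625
wrist {'mtx': array([[269.05947274,   0.        , 252.49024334],
       [  0.        , 269.05947274, 191.88425628],
       [  0.        ,   0.        ,   1.        ]]), 'mount': array([[ 9.99999950e-01,  2.02072789e-04,  2.44554284e-04,
         7.49401509e-01],
       [-2.69008179e-04,  9.48739223e-01,  3.16059827e-01,
        -8.16681495e+01],
       [-1.68151150e-04, -3.16059877e-01,  9.48739230e-01,
        -1.42278528e+02],
       [ 0.00000000e+00,  0.00000000e+00,  0.00000000e+00,
         1.00000000e+00]])} 0.9958902994791666
```

View pics/a_top.png

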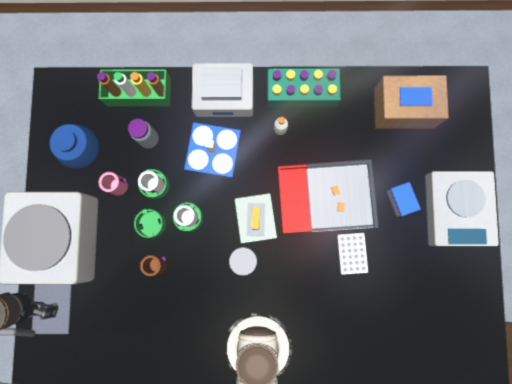

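View pics/a_side.png

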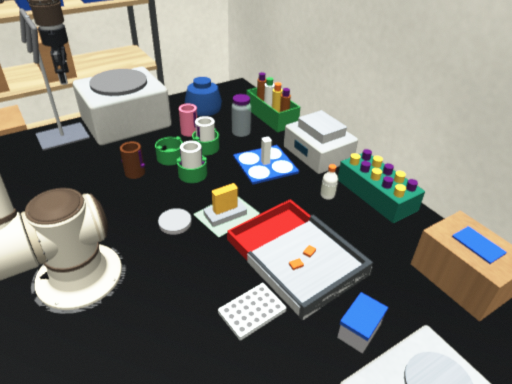

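View pics/a_wrist.png

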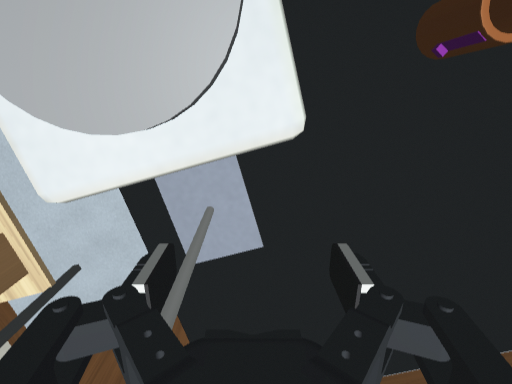

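```bash
cat > h.py <<'E'
from bench import arm
import numpy as np, cv2
from scipy.spatial.transform import Rotation as R
def cam(n, st=None):
    c=arm.camera_params(n)
    if n=='wrist':
        st=st or arm.read_state()
        T=np.eye(4);T[:3,:3]=R.from_quat(st['ee_rot']).as_matrix();T[:3,3]=st['position']
        return c['mtx'],T@c['mount']
    return c['mtx'],np.linalg.inv(c['world_to_cam'])
def ray(n,uv,C=None):
    K,T=C or cam(n)
    d=T[:3,:3]@np.array([(uv[0]-K[0,2])/K[0,0],(uv[1]-K[1,2])/K[1,1],1.]); return T[:3,3],d
def atz(n,uv,z,C=None):
    o,d=ray(n,uv,C); return o+d*(z-o[2])/d[2]
def cloud(d,C):
    K,T=C; v,u=np.mgrid[:d.shape[0],:d.shape[1]]
    P=np.stack([(u-K[0,2])/K[0,0]*d,(v-K[1,2])/K[1,1]*d,d],-1)
    W=P@T[:3,:3].T+T[:3,3]; W[d<=0]=np.nan; return W
def proj(p,C):
    K,T=C; q=np.linalg.inv(T)@np.append(p,1); return (K@(q[:3]/q[2]))[:2]
def tri(o1,d1,o2,d2):
    d1=d1/np.linalg.norm(d1);d2=d2/np.linalg.norm(d2)
    A=np.stack([d1,-d2],1);s=np.linalg.lstsq(A,o2-o1,rcond=None)[0]
    a=o1+s[0]*d1;b=o2+s[1]*d2;return (a+b)/2,np.linalg.norm(a-b)
# rows: commanded pose assumed = given pos/quat
def rel(p0,q0,p1,q1):
    r0=R.from_quat(q0); 
    return np.round(r0.inv().apply(np.array(p1)-p0)/10,3), np.round((r0.inv()*R.from_quat(q1)).as_rotvec(degrees=True),2)
def down(yaw): # tool x along world yaw (rad), z down
    c,s=np.cos(yaw),np.sin(yaw)
    return R.from_matrix(np.array([[c,s,0],[s,-c,0],[0,0,-1]])).as_quat()
E
python3 - <<'E'
from h import *
D={}
for n in ["side","top"]:
    p,d=arm.get_image(n); D[n]=(p,d); W=cloud(d,cam(n)); np.save(f'W_{n}.npy',W); np.save(f'P_{n}.npy',p)
    for t in "stage trough_c carrier_c post_c scraper_c mat_c chip0_c sleeve0 cup0_c reagent vial wellplate tipbox".split():
        r=arm.tip_of(t,n)
        for x in r[:5]:
            u,v=np.round(x['uv']).astype(int)
            if 0<=u<512 and 0<=v<384: print(n,t,round(x['score'],2),np.round(x['uv'],1),np.round(W[v,u]))
print(arm.read_state()['clock'])
E
```

```text
side stage 0.72 [304.6 269.6] [ 468. -293.   27.]
side trough_c 0.85 [272.8 230.7] [ 495. -120.    1.]
side carrier_c 0.55 [268.3 160. ] [657. 146.  24.]
side post_c 0.66 [267.4 147.4] [648. 143.  80.]
side scraper_c 0.9 [223.7 197.1] [408.  -1.  76.]
side mat_c 0.73 [224.3 210.8] [405.  -5.  28.]
side mat_c 0.47 [170.7 156.9] [385. 314.  32.]
side chip0_c 0.61 [296.  267.3] [ 448. -281.   38.]
side sleeve0 0.88 [191.7 173.7] [401. 190.  35.]
side sleeve0 0.87 [206.4 147.4] [511. 307.  33.]
side sleeve0 0.62 [170.4 157.4] [383. 317.  31.]
side cup0_c 0.4 [273.1 231.4] [ 495. -120.    1.]
side vial 0.56 [326.5 194.8] [710. -87.  16.]
side wellplate 0.79 [253.7 312.8] [ 301. -324.   13.]
side wellplate 0.68 [224.2 198.4] [407.  -3.  74.]
side wellplate 0.33 [360.5 329.7] [ 446. -498.   59.]
side tipbox 0.76 [361.1 331.2] [ 445. -502.   61.]
top stage 0.79 [335.8 196.4] [ 490. -258.   35.]
top trough_c 0.57 [294.9 199.2] [ 483. -125.    5.]
top carrier_c 0.73 [212.8 148.6] [638. 146.  77.]
top post_c 0.6 [210.1 144.3] [649. 153.  98.]
top scraper_c 0.66 [253.3 217.4] [415.  14.  98.]
top scraper_c 0.26 [353.5 254.8] [ 297. -316.   15.]
top mat_c 0.91 [256.1 218.2] [412.   5.  94.]
top mat_c 0.64 [297.9 199.4] [ 483. -135.    2.]
top chip0_c 0.44 [341.1 206.5] [ 456. -272.   45.]
top sleeve0 0.72 [151.  226.8] [387. 359.   2.]
top sleeve0 0.63 [158.  186.7] [511. 320.  85.]
top sleeve0 0.57 [190.8 219.8] [404. 207. 112.]
top sleeve0 0.29 [295.3 200.1] [ 479. -125.    5.]
top reagent 0.88 [147.8 140.4] [663. 355.  96.]
top vial 0.56 [280.6 135.7] [701. -79.   0.]
top vial 0.39 [146.  139.5] [661. 359. 102.]
top vial 0.38 [253.  215.9] [419.  14.  93.]
top wellplate 0.95 [352.5 252.1] [ 307. -311.    9.]
top tipbox 0.77 [397.3 202.4] [ 468. -449.   62.]
1.55
```

```bash
python3 - <<'E'
from h import *
for n in ['top','side']:
    W=np.load(f'W_{n}.npy');P=np.load(f'P_{n}.npy')
    H=cv2.cvtColor(P,cv2.COLOR_BGR2HSV);h,s,v=[H[...,i].astype(int) for i in range(3)]
    def fit(name,m):
        m=cv2.morphologyEx(m.astype(np.uint8),cv2.MORPH_OPEN,np.ones((2,2)))
        k,l,st,ct=cv2.connectedComponentsWithStats(m)
        for i in range(1,k):
            if st[i,4]<6: continue
            q=W[l==i]; q=q[~np.isnan(q[:,0])]
            (c,wh,a)=cv2.minAreaRect(q[:,:2].astype(np.float32))
            print(n,name,st[i,4],'px',ct[i].round(),'c',np.round(c,1),'wh',np.round(wh,1),'a',round(a,1),'z',np.round(np.percentile(q[:,2],[5,50,95]),1))
    x,y,z=W[...,0],W[...,1],W[...,2]
    st=(x>350)&(x<620)&(y<-60)&(y>-400)
    fit('deck',st&(z>26)&(z<34)&(s<60)&(v>120))
    fit('chip',st&(h<20)&(s>150)&(z>30))
    fit('trough',(h<6)&(s>180)&(z<10)&st)
    fit('yellow',(h>18)&(h<32)&(s>150)&(abs(y)<100)&(z>85)&(x<500))
    fit('mat',(z<8)&(v>150)&(abs(y)<120)&(x>330)&(x<500)&(s<60)&(y>-60))
    fit('blue',(h>100)&(h<125)&(s>150)&(z<20)&(abs(y-150)<130)&(x>500))
    fit('post',(abs(y-150)<60)&(abs(x-640)<60)&(z>92))
    fit('greenring',(h>55)&(h<75)&(s>120)&(z>48)&(z<64)&(y>120)&(x<600))
    fit('cuprim',(v>180)&(s<60)&(z>103)&(y>120)&(x<600)&(z<115))
    fit('purple',(h>125)&(h<160)&(s>100)&(z>30)&(y>120)&(x<600)&(y<420))
E
```

```text
top deck 2325 px [341. 197.] c [ 487. -273.] wh [200.4 198.5] a 3.9 z [25.  30.3 36. ]
top chip 46 px [290. 168.] c [ 584.9 -109.7] wh [ 3.3 72.1] a 3.9 z [10.7 29.1 40. ]
top chip 10 px [305. 166.] c [ 588.  -156.5] wh [13.2  3.7] a 85.0 z [26.3 35.2 39.3]
top chip 8 px [280. 174.] c [567.9 -75.8] wh [ 4.8 15.5] a 88.6 z [ 1.  19.6 39.7]
top chip 6 px [280. 178.] c [551.5 -75.9] wh [ 4.6 12.7] a 86.3 z [ 1.4 18.6 39.6]
top chip 10 px [282. 190.] c [511.3 -79.1] wh [ 4.9 17.6] a 89.5 z [ 0.4 18.6 37.3]
top chip 18 px [282. 202.] c [471.1 -82.4] wh [29.7  5.1] a 0.7 z [ 0.3 20.7 39.1]
top chip 16 px [284. 214.] c [429.3 -85.6] wh [ 5.  25.3] a 89.1 z [ 0.2 19.1 36.2]
top chip 10 px [284. 226.] c [391.2 -88.8] wh [14.7  5.3] a 0.5 z [ 1.  20.1 38.1]
top chip 20 px [304. 232.] c [ 373.3 -151.3] wh [ 2.3 33.3] a 1.1 z [-2.2 22.4 41. ]
top chip 18 px [291. 232.] c [ 369.8 -110. ] wh [28.4  2.4] a 89.5 z [-3.4 19.1 38.6]
top mat 1014 px [256. 218.] c [416.3   5.6] wh [153.  122.8] a 8.6 z [-4.9  0.8  9.7]
top blue 32 px [196. 126.] c [734.5 215.2] wh [15.1 31.4] a 36.6 z [ 4.   9.5 14.3]
t
[... 4915 characters left out ...]
x [175. 152.] c [401.4 312.9] wh [ 6.4 28.6] a 86.2 z [45.1 47.1 51.9]
side greenring 16 px [204. 159.] c [473.2 245.6] wh [92.1  6.7] a 62.2 z [-1.6 57.8 61. ]
side greenring 46 px [182. 166.] c [385.3 219.6] wh [18.8 56.5] a 8.9 z [45.8 52.2 61.7]
side greenring 11 px [205. 166.] c [464.1 222.9] wh [82.6  5.2] a 57.4 z [ 0.9 46.6 50.9]
side greenring 14 px [195. 170.] c [412.6 186.8] wh [20.7  7.9] a 1.9 z [41.1 46.2 50.1]
side cuprim 88 px [205. 122.] c [586. 404.] wh [226.4  55.9] a 46.8 z [ 94.2 104.7 109. ]
side cuprim 112 px [191. 148.] c [439.4 266.6] wh [147.6  58. ] a 63.4 z [ 96.2 104.3 108.5]
side purple 48 px [142. 161.] c [302.2 350.2] wh [115.    9.6] a 70.1 z [-0.2 48.5 79.2]
```

```bash
cat > go.py <<'E'
import sys
from h import *
# usage: go.py x y z yawdeg  -> relative row from measured pose
x,y,z,yaw=map(float,sys.argv[1:5]); s=arm.read_state()
print(*rel(s['position'],s['ee_rot'],[x,y,z],down(np.radians(yaw))), 'f',np.round(s['contact_force'],1),'w',round(s['gripper_width'],1),'t',s['clock'])
E
python3 go.py 416 6 215 -81.4
```

```text
[ 50.67  -39.89    1.634] [ -0.    -0.   -24.29] f [-0.   0.2  0.3] w 85.3 t 1.55
```

>>> move_arm --pt "50.7 -39.9 1.6 0 0 -24.3 0" --pt "50.7 -39.9 1.6 0 0 -24.3 0" --pt "50.7 -39.9 1.6 0 0 -24.3 0" --pt "50.7 -39.9 1.6 0 0 -24.3 0" --pt "50.7 -39.9 1.6 0 0 -24.3 0" --pt "50.7 -39.9 1.6 0 0 -24.3 0" --pt "50.7 -39.9 1.6 0 0 -24.3 0" --pt "50.7 -39.9 1.6 0 0 -24.3 0" --pt "50.7 -39.9 1.6 0 0 -24.3 0" --pt "50.7 -39.9 1.6 0 0 -24.3 0" --pt "50.7 -39.9 1.6 0 0 -24.3 0" --pt "50.7 -39.9 1.6 0 0 -24.3 0" --pt "50.7 -39.9 1.6 0 0 -24.3 0" --pt "50.7 -39.9 1.6 0 0 -24.3 0"

```text
clock: 3.3
position: [415.8, 6.6, 215.4]
ee_rot: [0.759, -0.651, 0.0, -0.0]
contact_force: [0.0, 0.0, -0.1]
gripper_width: 85.3
```

```bash
python3 - <<'E'
from h import *
C=cam('wrist');p,d=arm.get_image('wrist');cv2.imwrite('pics/b_wrist.png',p)
W=cloud(d,C);np.save('Ww.npy',W);np.save('Pw.npy',p)
H=cv2.cvtColor(p,cv2.COLOR_BGR2HSV);h,s,v=[H[...,i].astype(int) for i in range(3)]
z=W[...,2]
def f(name,m):
    q=W[m];c,wh,a=cv2.minAreaRect(q[:,:2].astype(np.float32));print(name,m.sum(),np.round(c,1),np.round(wh,1),round(a,1),np.percentile(q[:,2],[5,50,95]).round(1))
def big(m):
    k,l,st,ct=cv2.connectedComponentsWithStats(cv2.morphologyEx(m.astype(np.uint8),cv2.MORPH_OPEN,np.ones((3,3))));i=1+st[1:,4].argmax();return l==i
f('yel',big((h>18)&(h<32)&(s>120)&(z>88)))
f('foot',big((z>17)&(z<28)&(abs(W[...,1])<70)&(W[...,0]>300)))
f('mat',big((z<6)&(v>130)&(s<80)&(abs(W[...,1])<100)))
print(arm.read_state()['clock'])
E
```

```text
yel 1510 [416.    7.4] [23.8 69.4] 88.8 [93.5 95.4 96.6]
foot 2382 [415.5   7.4] [ 60.1 110.4] 88.4 [20.4 21.6 22.8]
mat 5695 [420.    8.6] [150.  120.8] 8.6 [-0.9  0.3  1.6]
3.35
```

View pics/b_wrist.png

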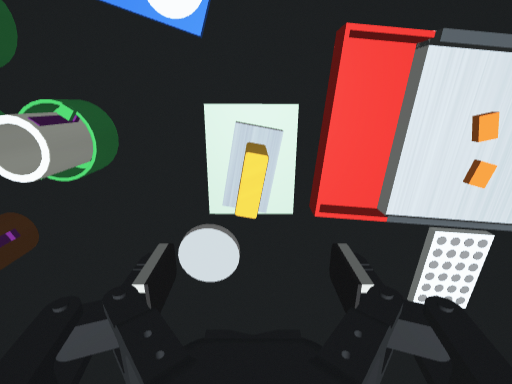

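```bash
python3 go.py 415.8 7.4 55 -91.4
```

```text
[-0.077  0.    16.047] [-2.000e-02  1.000e-02  1.013e+01] f [-0.6  0.7  0.1] w 85.2 t 3.35
```

>>> move_arm --pt "-0.08 0 5 0 0 10 0" --pt "-0.08 0 10 0 0 10 0" --pt "-0.08 0 14 0 0 10 0" --pt "-0.08 0 16 0 0 10 0" --pt "-0.08 0 16 0 0 10 0" --pt "-0.08 0 16 0 0 10 255" --pt "-0.08 0 16 0 0 10 255" --pt "-0.08 0 16 0 0 10 255" --pt "-0.08 0 16 0 0 10 255" --pt "-0.08 0 16 0 0 10 255" --pt "-0.08 0 16 0 0 10 255" --pt "-0.08 0 16 0 0 10 255"

```text
clock: 4.85
position: [416.4, 6.8, 55.9]
ee_rot: [-0.699, 0.716, -0.0, 0.001]
contact_force: [-1.3, 2.1, 6.0]
gripper_width: 23.0
```

```bash
python3 - <<'E'
from h import *
W=np.load('Ww.npy');p=np.load('Pw.npy')
H=cv2.cvtColor(p,cv2.COLOR_BGR2HSV);h,s,v=[H[...,i].astype(int) for i in range(3)]
x,y,z=W[...,0],W[...,1],W[...,2]
m=((h>6)&(h<22)&(s>150)&(z>33)&(y<-200)).astype(np.uint8)
k,l,st,ct=cv2.connectedComponentsWithStats(m)
a=np.radians(3.9);S=np.array([488.5,-272.7]);M=np.array([[np.cos(a),np.sin(a)],[-np.sin(a),np.cos(a)]])
for i in range(1,k):
    if st[i,4]<30: continue
    q=W[l==i];c=q[:,:2].mean(0);ss=(q[:,:2]-S)@M.T
    print(st[i,4],ct[i].round(),c.round(1),q[:,2].mean().round(1),'stage',ss.mean(0).round(1),ss.min(0).round(1),ss.max(0).round(1))
# edge of deck/trough: deck points
m=(z>27)&(z<33)&(s<60)&(v>100)&(y<-150)
q=W[m][:,:2];ss=(q-S)@M.T
print(np.percentile(ss,[0.5,1,99,99.5],axis=0).round(1))
# trough rim (red top) z 33-40
m=(z>33)&(z<39)&(h<5)&(s>150);ss=(W[m][:,:2]-S)@M.T;print('rim',np.percentile(ss,[0.5,99.5],axis=0).round(1))
for lo,hi in [(-100,-50),(-50,0),(0,50),(50,105)]:
    t=ss[(ss[:,0]>lo)&(ss[:,0]<hi)];print(lo,np.percentile(t[:,1],[1,99]).round(1))
E
```

```text
606 [486. 126.] [ 511.1 -252.6] 38.9 stage [23.9 18.6] [7.  2.8] [39.6 31.8]
517 [480. 174.] [ 456.8 -269.3] 38.9 stage [-31.4   5.5] [-47.7 -11.4] [-16.1  17.3]
[[-95.9 -57.3]
 [-95.3 -52.8]
 [101.9 103.3]
 [102.9 103.7]]
rim [[-104.4  104.5]
 [ 115.4  199.1]]
-100 [106.9 198.4]
-50 [193.3 198.8]
0 [193.6 198.9]
50 [193.8 199.3]
```

```bash
python3 go.py 489.4 -321 136 -86.1
```

```text
[32.59  -8.092 -8.017] [-0.07  0.02 -5.27] f [-1.3  2.1  6. ] w 23.0 t 4.85
```

>>> move_arm --pt "0 0 -4 0 0 0 255" --pt "0 0 -8 0 0 0 255" --pt "4 -1 -8 0 0 -2 255" --pt "9 -2.2 -8 0 0 -5.3 255" --pt "14 -3.5 -8 0 0 -5.3 255" --pt "19 -4.7 -8 0 0 -5.3 255" --pt "24 -6 -8 0 0 -5.3 255" --pt "28 -7 -8 0 0 -5.3 255" --pt "31 -7.8 -8 0 0 -5.3 255" --pt "32.6 -8.1 -8 0 0 -5.3 255" --pt "32.6 -8.1 -8 0 0 -5.3 255" --pt "32.6 -8.1 -7 0 0 -5.3 255" --pt "32.6 -8.1 -6 0 0 -5.3 255"

```text
clock: 6.48
position: [488.5, -320.2, 114.5]
ee_rot: [0.731, -0.682, -0.001, -0.0]
contact_force: [0.5, 0.3, -3.2]
gripper_width: 23.2
```

```bash
python3 - <<'E'
from h import *
s=arm.read_state();print(s['position'],s['contact_force'],s['wrist_torque'],s['clock'])
p,d=arm.get_image('side');cv2.imwrite('pics/c_side.png',cv2.resize(p[170:330,180:400],None,fx=3,fy=3))
p,d=arm.get_image('wrist');cv2.imwrite('pics/c_wrist.png',p)
E
```

```text
[ 488.53518215 -320.19618701  114.47325172] [ 0.5492694   0.25036685 -3.19447415] [-0.00943333 -0.04584043  0.01321457] 6.475
```

View pics/c_side.png

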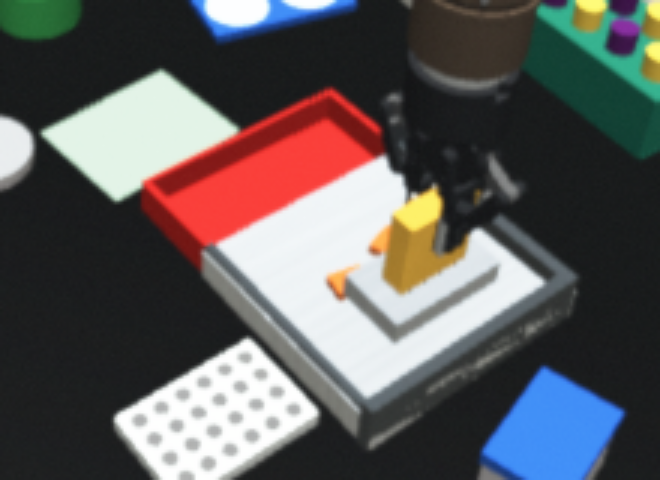

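View pics/c_wrist.png

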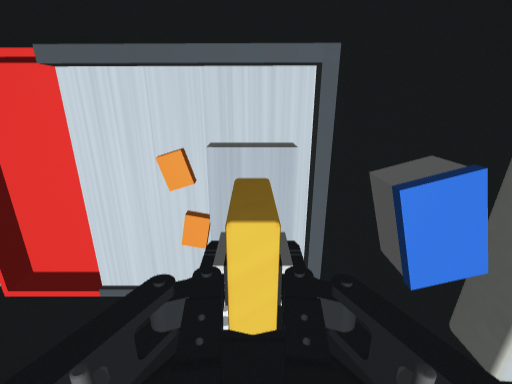

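>>> move_arm --pt "1.2 0 1.0 0 0 0 255" --pt "1.2 0 2.0 0 0 0 255" --pt "1.2 0 2.5 0 0 0 255" --pt "1.2 0 2.7 0 0 0 255" --pt "1.2 0 2.8 0 0 0 255" --pt "1.2 0 2.8 0 0 0 255"

```text
clock: 7.32
position: [489.9, -333.3, 87.6]
ee_rot: [0.731, -0.683, 0.0, -0.0]
contact_force: [0.4, 0.4, -3.9]
gripper_width: 23.4
```

>>> move_arm --pt "0 0 0.1 0 0 0 255" --pt "0 0 0.15 0 0 0 255" --pt "0 0 0.15 0 0 0 255"

```text
clock: 7.7
position: [489.9, -333.3, 86.0]
ee_rot: [0.731, -0.683, 0.0, -0.0]
contact_force: [-0.2, 0.2, -2.0]
gripper_width: 23.4
```

>>> move_arm --pt "-0.5 0 0.0 0 0 0 255" --pt "-1.5 0 0.0 0 0 0 255" --pt "-2.5 0 0.0 0 0 0 255" --pt "-3.5 0 0.0 0 0 0 255" --pt "-4.5 0 0.0 0 0 0 255" --pt "-5.5 0 0.0 0 0 0 255" --pt "-6.5 0 0.0 0 0 0 255" --pt "-7.5 0 0.0 0 0 0 255" --pt "-8.5 0 0.0 0 0 0 255" --pt "-9.5 0 0.0 0 0 0 255" --pt "-10.5 0 0.0 0 0 0 255" --pt "-11.5 0 0.0 0 0 0 255" --pt "-12.5 0 0.0 0 0 0 255" --pt "-13.5 0 0.0 0 0 0 255" --pt "-14.5 0 0.0 0 0 0 255" --pt "-15.3 0 0.0 0 0 0 255" --pt "-16 0 0.0 0 0 0 255" --pt "-16.4 0 0.0 0 0 0 255" --pt "-16.4 0 0.0 0 0 0 255"

```text
clock: 10.07
position: [478.6, -169.2, 86.0]
ee_rot: [0.731, -0.682, -0.0, -0.0]
contact_force: [0.2, 2.1, 2.4]
gripper_width: 23.3
```

```bash
python3 - <<'E'
from h import *
s=arm.read_state();print(s['position'],s['contact_force'],s['clock'])
p,d=arm.get_image('side');cv2.imwrite('pics/d_side.png',cv2.resize(p[170:330,180:400],None,fx=3,fy=3))
p,d=arm.get_image('wrist');cv2.imwrite('pics/d_wrist.png',p)
E
```

```text
[ 478.64389166 -169.16143422   85.96364103] [0.16000068 2.08600749 2.42892552] 10.075
```

View pics/d_side.png

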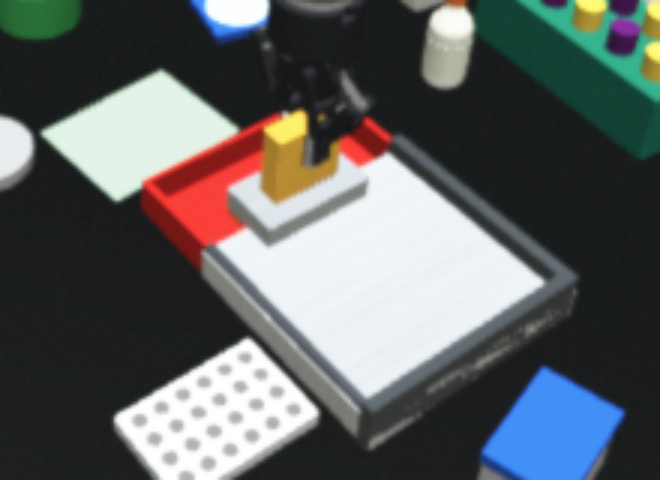

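View pics/d_wrist.png

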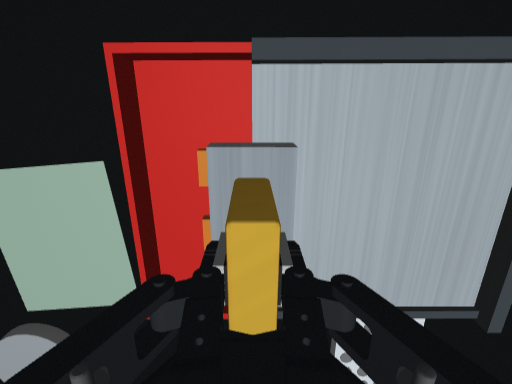

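>>> move_arm --pt "-0.8 0 0.0 0 0 0 255" --pt "-1.6 0 0.0 0 0 0 255" --pt "-2.0 0 0.0 0 0 0 255" --pt "-2.0 0 0.0 0 0 0 255" --pt "-2 0 -1 0 0 0 255" --pt "-2 0 -3 0 0 0 255" --pt "-2 0 -5.5 0 0 0 255" --pt "-2 0 -5.5 0 0 0 255"

```text
clock: 11.18
position: [478.0, -149.7, 142.1]
ee_rot: [0.731, -0.683, 0.001, -0.001]
contact_force: [1.1, 0.2, -4.4]
gripper_width: 23.6
```

```bash
python3 - <<'E'
from h import *
p,d=arm.get_image('side');cv2.imwrite('pics/e_side.png',cv2.resize(p[170:330,180:400],None,fx=3,fy=3))
p,d=arm.get_image('wrist');cv2.imwrite('pics/e_wrist.png',p)
E
python3 go.py 418 7 140 -82
```

```text
[-1.6011e+01  4.7470e+00  1.2000e-02] [ 0.11  0.06 -4.14] f [ 0.  -0.1 -3.9] w 23.1 t 11.275
```

View pics/e_side.png

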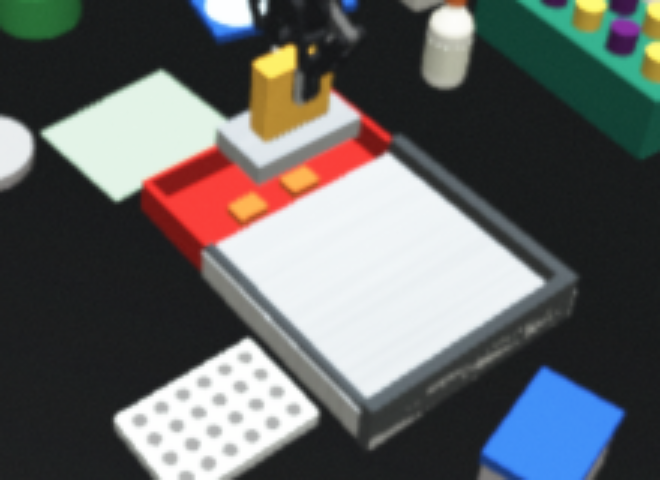

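View pics/e_wrist.png

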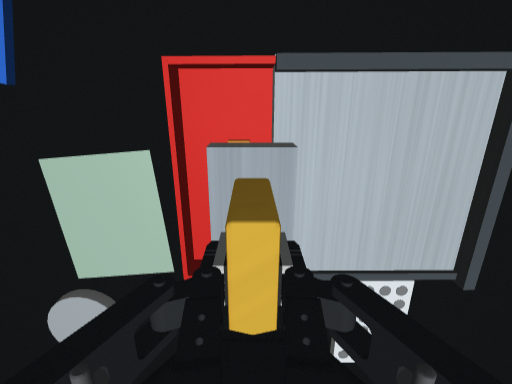

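>>> move_arm --pt "-3 0.9 0 0 0 0 255" --pt "-8 2.3 0 0 0 -4.5 255" --pt "-12.5 3.7 0 0 0 -4.5 255" --pt "-15.3 4.5 0 0 0 -4.5 255" --pt "-16 4.75 0 0 0 -4.5 255" --pt "-16 4.75 1 0 0 -4.5 255" --pt "-16 4.75 4 0 0 -4.5 255" --pt "-16 4.75 7 0 0 -4.5 255" --pt "-16 4.75 8.2 0 0 -4.5 255" --pt "-16 4.75 8.4 0 0 -4.5 255" --pt "-16 4.75 8.4 0 0 -4.5 255"

```text
clock: 12.65
position: [419.6, 6.6, 57.2]
ee_rot: [0.757, -0.653, 0.0, -0.001]
contact_force: [-0.2, -0.4, -3.2]
gripper_width: 23.4
```

>>> move_arm --pt "0 0 0.1 0 0 0 255" --pt "0 0 0.15 0 0 0 255" --pt "0 0 0.15 0 0 0 255"

```text
clock: 13.02
position: [419.3, 6.8, 55.7]
ee_rot: [0.757, -0.653, 0.0, -0.0]
contact_force: [-0.3, -0.0, -1.4]
gripper_width: 23.2
```

>>> move_arm --pt "0 0 0 0 0 0 0" --pt "0 0 0 0 0 0 0" --pt "0 0 0 0 0 0 0" --pt "0 0 0 0 0 0 0" --pt "0 0 -1 0 0 0 0" --pt "0 0 -4 0 0 0 0" --pt "0 0 -9 0 0 0 0" --pt "0 0 -14 0 0 0 0" --pt "0 0 -17 0 0 0 0" --pt "0 0 -17 0 0 0 0"

```text
clock: 14.28
position: [420.2, 7.0, 228.5]
ee_rot: [0.757, -0.653, 0.002, -0.003]
contact_force: [0.6, 0.7, 0.2]
gripper_width: 85.5
```

```bash
cat > scr.py <<'E'
from h import *
import sys
C=cam('wrist');p,d=arm.get_image('wrist');cv2.imwrite(sys.argv[1],p)
W=cloud(d,C)
H=cv2.cvtColor(p,cv2.COLOR_BGR2HSV);h,s,v=[H[...,i].astype(int) for i in range(3)]
z=W[...,2]
def f(name,m):
    q=W[m];c,wh,a=cv2.minAreaRect(q[:,:2].astype(np.float32));print(name,m.sum(),np.round(c,1),np.round(wh,1),round(a,1),np.percentile(q[:,2],[5,50,95]).round(1))
def big(m):
    k,l,st,ct=cv2.connectedComponentsWithStats(cv2.morphologyEx(m.astype(np.uint8),cv2.MORPH_OPEN,np.ones((3,3))));i=1+st[1:,4].argmax();return l==i
f('yel',big((h>18)&(h<32)&(s>120)&(z>88)))
f('foot',big((z>17)&(z<28)&(abs(W[...,1])<70)&(W[...,0]>300)))
f('mat',big((z<6)&(v>130)&(s<80)&(abs(W[...,1])<100)))
E
python3 scr.py pics/f_wrist.png; python3 go.py 649 153 215 -98.8
```

```text
yel 1386 [419.4 -37. ] [69.4 23.9] 8.1 [93.1 95.4 96.6]
foot 1881 [419.2 -37.2] [109.3  60.1] 8.0 [20.4 21.6 22.9]
mat 6545 [419.8   8.8] [151.8 120.7] 8.4 [-0.9  0.3  1.6]
[-11.106 -24.882   1.237] [-0.16  0.09 17.2 ] f [-0.2  0.9 -0.9] w 85.4 t 14.325
```

View pics/f_wrist.png

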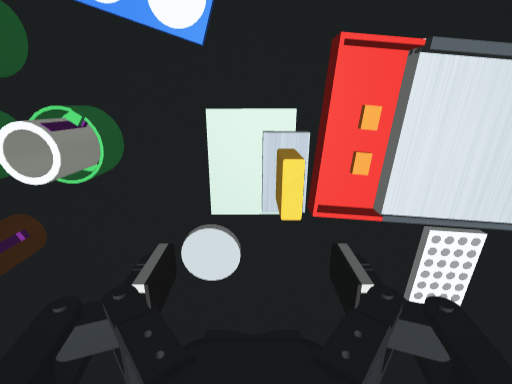

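```bash
python3 go.py 419.3 -37.2 56 -82
```

```text
[ 4.371  0.666 17.046] [-0.17  0.06  0.4 ] f [-0.2  0.9 -0.9] w 85.4 t 14.325
```

>>> move_arm --pt "4.4 0.7 4 0 0 0.4 0" --pt "4.4 0.7 9 0 0 0.4 0" --pt "4.4 0.7 14 0 0 0.4 0" --pt "4.4 0.7 17 0 0 0.4 0" --pt "4.4 0.7 17 0 0 0.4 0" --pt "4.4 0.7 17 0 0 0.4 255" --pt "4.4 0.7 17 0 0 0.4 255" --pt "4.4 0.7 17 0 0 0.4 255" --pt "4.4 0.7 17 0 0 0.4 255" --pt "4.4 0.7 17 0 0 0.4 255" --pt "4.4 0.7 17 0 0 0.4 255" --pt "4.4 0.7 17 0 0 0.4 255" --pt "4.4 0.7 16 0 0 0.4 255" --pt "4.4 0.7 15 0 0 0.4 255" --pt "2 0.3 15 0 0 0.4 255" --pt "0 0 15 0 0 0.2 255" --pt "-0.1 0 15 0 0 0.2 255" --pt "-0.1 0 16 0 0 0.2 255" --pt "-0.1 0 16.9 0 0 0.2 255" --pt "-0.1 0 17 0 0 0.2 255"

```text
clock: 16.82
position: [418.3, 7.4, 55.7]
ee_rot: [0.756, -0.655, -0.0, 0.001]
contact_force: [-9.1, 4.6, 18.3]
gripper_width: 23.6
```

>>> move_arm --pt "0 0 -0.1 0 0 0 255" --pt "0 0 -0.1 0 0 0 0" --pt "0 0 -0.1 0 0 0 0" --pt "0 0 -0.1 0 0 0 0" --pt "0 0 -0.1 0 0 0 0" --pt "0 0 -1 0 0 0 0" --pt "0 0 -4 0 0 0 0" --pt "0 0 -9 0 0 0 0" --pt "0 0 -14 0 0 0 0" --pt "0 0 -17 0 0 0 0" --pt "0 0 -17 0 0 0 0"

```text
clock: 18.2
position: [420.1, 8.0, 228.4]
ee_rot: [0.756, -0.655, 0.002, -0.003]
contact_force: [-0.7, -0.4, -0.5]
gripper_width: 85.6
```

```bash
python3 scr.py pics/g_wrist.png; python3 go.py 649 153 215 -98.8
```

```text
yel 1373 [419.1   6.4] [69.1 23.4] 8.9 [93.7 95.5 96.6]
foot 2241 [418.9   6.4] [109.1  60. ] 8.3 [20.3 21.6 22.9]
mat 5286 [419.9   8.6] [151.9 120.9] 8.6 [-0.9  0.4  1.6]
[-11.089 -24.844   1.235] [-0.15  0.09 17.01] f [ 0.3  0.2 -0.5] w 85.8 t 18.25
```

Scraper is parked centrally on the mat. On to the carrier.

>>> move_arm --pt "-2.2 -5 0.2 0 0 8 0" --pt "-4.5 -10 0.5 0 0 17 0" --pt "-7 -15.5 0.8 0 0 17 0" --pt "-9 -20 1 0 0 17 0" --pt "-10.5 -23.5 1.2 0 0 17 0" --pt "-11.1 -24.8 1.2 0 0 17 0" --pt "-11.1 -24.8 1.2 0 0 17 0" --pt "-11.1 -24.8 1.2 0 0 17 0"

```text
clock: 19.25
position: [647.3, 152.2, 213.3]
ee_rot: [-0.651, 0.759, 0.0, -0.0]
contact_force: [-0.5, -0.5, 0.4]
gripper_width: 85.5
```

```bash
python3 - <<'E'
from h import *
s=arm.read_state();print(s['position'],s['clock'])
C=cam('wrist');p,d=arm.get_image('wrist');cv2.imwrite('pics/h_wrist.png',p)
W=cloud(d,C);x,y,z=[W[...,i] for i in range(3)]
H=cv2.cvtColor(p,cv2.COLOR_BGR2HSV);h,sa,v=[H[...,i].astype(int) for i in range(3)]
def f(name,m):
    q=W[m];c,wh,a=cv2.minAreaRect(q[:,:2].astype(np.float32));print(name,m.sum(),np.round(c,1),np.round(wh,1),round(a,1),np.percentile(q[:,2],[5,50,95]).round(1))
def big(m):
    k,l,st,ct=cv2.connectedComponentsWithStats(cv2.morphologyEx(m.astype(np.uint8),cv2.MORPH_OPEN,np.ones((3,3))));i=1+st[1:,4].argmax();return l==i
near=(abs(x-649)<140)&(abs(y-153)<140)
f('plate',big(near&(z>6)&(z<14)&((sa>120)|(v>150))))
f('post',big(near&(z>94)))
for t in ['post_c','cup0_c']: print(t,[(round(r['score'],2),np.round(r['uv'])) for r in arm.tip_of(t,'wrist')[:4]])
E
```

```text
[647.30208636 152.17756904 213.34816061] 19.25
plate 14814 [653.6 156.5] [165.7 165.5] 80.6 [ 8.5  9.8 11.1]
post 36256 [651.9 150.4] [149.7  34.2] 81.1 [247.2 290.4 306.6]
post_c [(0.6, array([248., 174.]))]
cup0_c []
```

View pics/h_wrist.png

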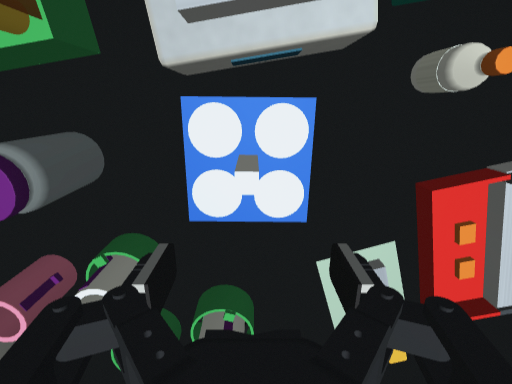

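```bash
python3 - <<'E'
from h import *
C=cam('wrist');p,d=arm.get_image('wrist')
W=cloud(d,C);x,y,z=[W[...,i] for i in range(3)]
m=(abs(x-650)<40)&(abs(y-153)<40)&(z>95)&(z<104)
q=W[m];print(m.sum(),cv2.minAreaRect(q[:,:2].astype(np.float32)),q.mean(0))
E
python3 go.py 652.6 155.5 52 -99.4
```

```text
583 ((653.9854736328125, 156.50074768066406), (23.227710723876953, 24.610605239868164), 80.51050567626953) [654.38416975 156.55455034  99.5383666 ]
[-0.37  -0.416 16.218] [-0.04  0.03  0.6 ] f [-0.6  0.2  0.2] w 85.6 t 19.45
```

```bash
python3 go.py 653.8 156.5 50 -99.4
```

```text
[-0.487 -0.519 16.418] [-0.04  0.03  0.6 ] f [-0.6  0.2  0.2] w 85.6 t 19.45
```

>>> move_arm --pt "-0.5 -0.5 4 0 0 0.6 0" --pt "-0.5 -0.5 9 0 0 0.6 0" --pt "-0.5 -0.5 14 0 0 0.6 0" --pt "-0.5 -0.5 16 0 0 0.6 0" --pt "-0.5 -0.5 16.3 0 0 0.6 0" --pt "-0.5 -0.5 16.3 0 0 0.6 255" --pt "-0.5 -0.5 16.3 0 0 0.6 255" --pt "-0.5 -0.5 16.3 0 0 0.6 255" --pt "-0.5 -0.5 16.3 0 0 0.6 255" --pt "-0.5 -0.5 16.3 0 0 0.6 255" --pt "-0.5 -0.5 16.3 0 0 0.6 255" --pt "-0.5 -0.5 16.3 0 0 0.6 255"

```text
clock: 20.95
position: [654.6, 157.4, 51.5]
ee_rot: [-0.647, 0.762, -0.0, 0.001]
contact_force: [-0.8, 1.2, 5.2]
gripper_width: 23.3
```

```bash
python3 - <<'E'
from h import *
a=np.radians(3.9);S=np.array([488.5,-272.7]);M=np.array([[np.cos(a),np.sin(a)],[-np.sin(a),np.cos(a)]])
from scipy.spatial.transform import Rotation as R
for f,pos,q in [('c',[488.53,-320.2,114.5],[0.731,-0.682,-.001,0]),('d',[478.64,-169.16,85.96],[.731,-.682,0,0]),('e',[478,-149.7,142.1],[.731,-.683,.001,-.001])]:
    C=cam('wrist',{'position':np.array(pos),'ee_rot':np.array(q)/np.linalg.norm(q)})
    p=cv2.imread(f'pics/{f}_wrist.png');g=p.astype(float).mean(2)
    hsv=cv2.cvtColor(p,cv2.COLOR_BGR2HSV)
    deck=(hsv[...,1]<60)&(hsv[...,2]>110)
    # rail edge: for columns, top-most deck pixel below row 40
    pts=[]
    for u in range(100,500,20):
        col=deck[:150,u]; idx=np.where(col)[0]
        if len(idx)>20: pts.append(((np.array(atz('wrist',(u,idx[0]-.5),30,C)[:2])-S)@M.T).round(1))
    print(f,'rail x',pts)
    pts=[]
    for r in range(80,260,20):
        idx=np.where(deck[r])[0]
        if len(idx)>20:
            pts.append([((np.array(atz('wrist',(i,r),30,C)[:2])-S)@M.T).round(1) for i in (idx[0]-.5,idx[-1]+.5)])
    print('y edges',[(b[0][0],b[0][1],b[1][1]) for b in pts])
E
```

```text
c rail x [array([104.9,  69.2]), array([104.9,  53.8]), array([104.9,  38.4]), array([104.9,  23.1]), array([105. ,   7.7]), array([105. ,  -7.7]), array([105., -23.]), array([105. , -38.4]), array([105. , -53.7]), array([105.8, -69.1]), array([105.8, -84.4])]
y edges [(np.float64(94.5), np.float64(104.2), np.float64(-97.1)), (np.float64(79.7), np.float64(104.4), np.float64(-96.6)), (np.float64(64.3), np.float64(103.8), np.float64(-96.9)), (np.float64(48.1), np.float64(104.0), np.float64(-97.3)), (np.float64(31.2), np.float64(104.2), np.float64(-97.6)), (np.float64(13.4), np.float64(103.5), np.float64(-97.1)), (np.float64(-5.3), np.float64(103.7), np.float64(-97.5)), (np.float64(-24.9), np.float64(103.9), np.float64(-97.9)), (np.float64(-45.6), np.float64(103.1), np.float64(-97.3))]
d rail x [array([103.4,  98.2]), array([103.4,  84.8]), array([103.5,  71.4]), array([103.5,  58. ]), array([103.5,  44.6]), array([103.5,  31.2]), array([103.6,  17.8]), array([104.2,   4.5]), array([104.2,  -8.8]), array([104.2, -22.2]), array([104.2, -35.6]), array([104.3, -49. ])]
y edges [(np.float64
[... 607 characters left out ...]
6.6]), array([105.9,  29.3]), array([105.9,  12. ]), array([105.9,  -5.4]), array([105.9, -22.7]), array([105.9, -40.1]), array([105.9, -57.4]), array([105.9, -74.8])]
y edges [(np.float64(98.3), np.float64(103.3), np.float64(-97.4)), (np.float64(81.7), np.float64(103.8), np.float64(-97.8)), (np.float64(64.4), np.float64(103.3), np.float64(-98.2)), (np.float64(46.2), np.float64(103.8), np.float64(-97.6)), (np.float64(27.2), np.float64(327.7), np.float64(-98.0)), (np.float64(7.3), np.float64(326.8), np.float64(-97.5)), (np.float64(-13.6), np.float64(324.8), np.float64(-97.9)), (np.float64(-35.5), np.float64(322.7), np.float64(-98.4)), (np.float64(-58.6), np.float64(320.6), np.float64(-97.8))]
```

```bash
python3 go.py 495 -264.5 190 -85.9
```

```text
[ 44.212   8.864 -13.897] [ -0.09   0.03 -13.47] f [-0.8  1.2  5.2] w 23.3 t 20.95
```

>>> move_arm --pt "0 0 -2 0 0 0 255" --pt "0 0 -6 0 0 0 255" --pt "0 0 -11 0 0 0 255" --pt "0 0 -14 0 0 0 255" --pt "3 0.6 -14 0 0 0 255" --pt "8 1.6 -14 0 0 -4 255" --pt "13 2.6 -14 0 0 -8 255" --pt "18 3.6 -14 0 0 -13.5 255" --pt "23 4.6 -14 0 0 -13.5 255" --pt "28 5.6 -14 0 0 -13.5 255" --pt "33 6.6 -14 0 0 -13.5 255" --pt "38 7.6 -14 0 0 -13.5 255" --pt "42 8.5 -14 0 0 -13.5 255" --pt "44.2 8.9 -14 0 0 -13.5 255" --pt "44.2 8.9 -14 0 0 -13.5 255" --pt "44.2 8.9 -14 0 0 -13.5 255"

```text
clock: 22.95
position: [493.8, -263.9, 189.4]
ee_rot: [0.732, -0.681, -0.001, 0.0]
contact_force: [0.2, -0.1, -3.7]
gripper_width: 23.5
```

```bash
python3 - <<'E'
from h import *
p,d=arm.get_image('top');cv2.imwrite('pics/i_top.png',cv2.resize(p[120:260,220:420],None,fx=4,fy=4))
p,d=arm.get_image('wrist');cv2.imwrite('pics/i_wrist.png',p)
E
python3 go.py 495 -264.5 86 -85.9
```

```text
[ 0.101 -0.074 10.382] [0.04 0.04 0.07] f [-0.2  0.  -3.1] w 23.6 t 23.05
```

View pics/i_wrist.png

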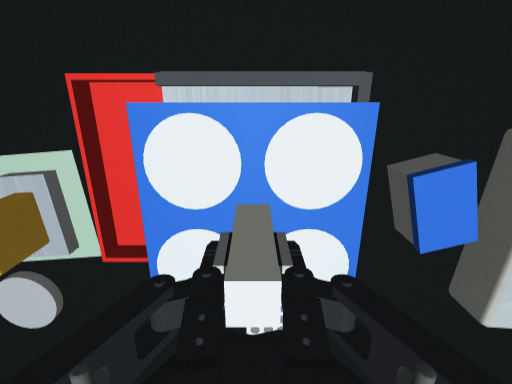

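>>> move_arm --pt "0.1 0 3 0 0 0 255" --pt "0.1 0 6 0 0 0 255" --pt "0.1 0 8.5 0 0 0 255" --pt "0.1 0 9.8 0 0 0 255" --pt "0.1 0 10.3 0 0 0 255" --pt "0.1 0 10.4 0 0 0 255" --pt "0.1 0 10.5 0 0 0 255" --pt "0.1 0 10.6 0 0 0 255" --pt "0.1 0 10.6 0 0 0 255"

```text
clock: 24.18
position: [494.3, -265.6, 84.6]
ee_rot: [0.732, -0.681, 0.0, -0.0]
contact_force: [-0.1, -0.1, -4.2]
gripper_width: 23.1
```

>>> move_arm --pt "0 0 0.15 0 0 0 255" --pt "0 0 0.25 0 0 0 255" --pt "0 0 0.3 0 0 0 255" --pt "0 0 0.35 0 0 0 255" --pt "0 0 0.35 0 0 0 255"

```text
clock: 24.8
position: [494.2, -265.5, 81.4]
ee_rot: [0.732, -0.681, 0.0, 0.0]
contact_force: [-3.1, 1.4, 2.4]
gripper_width: 23.5
```

>>> move_arm --pt "0 0 0.08 0 0 0 255" --pt "0 0 0.15 0 0 0 255" --pt "0 0 0.15 0 0 0 255" --pt "0 0 0.15 0 0 0 255"

```text
clock: 25.3
position: [494.2, -265.5, 81.4]
ee_rot: [0.732, -0.681, 0.0, 0.0]
contact_force: [-5.3, 3.2, 12.5]
gripper_width: 23.6
```

>>> move_arm --pt "0 0 0.1 0 0 0 255" --pt "0 0 0.2 0 0 0 255" --pt "0 0 0.2 0 0 0 255" --pt "0 0 0.2 0 0 0 255" --pt "0 0 0.2 0 0 0 255"

```text
clock: 25.92
position: [494.2, -265.6, 81.4]
ee_rot: [0.732, -0.681, 0.001, 0.0]
contact_force: [-8.0, 6.0, 22.3]
gripper_width: 23.4
```

```bash
python3 - <<'E'
from h import *
p,d=arm.get_image('side');cv2.imwrite('pics/j_side.png',cv2.resize(p[170:330,180:400],None,fx=3,fy=3))
p,d=arm.get_image('wrist');cv2.imwrite('pics/j_wrist.png',p)
E
python3 go.py 495 -264.5 86 -85.9
```

```text
[-0.104 -0.084 -0.457] [-0.05 -0.07  0.07] f [-8.9  5.3 21.7] w 23.3 t 26.025
```

View pics/j_side.png

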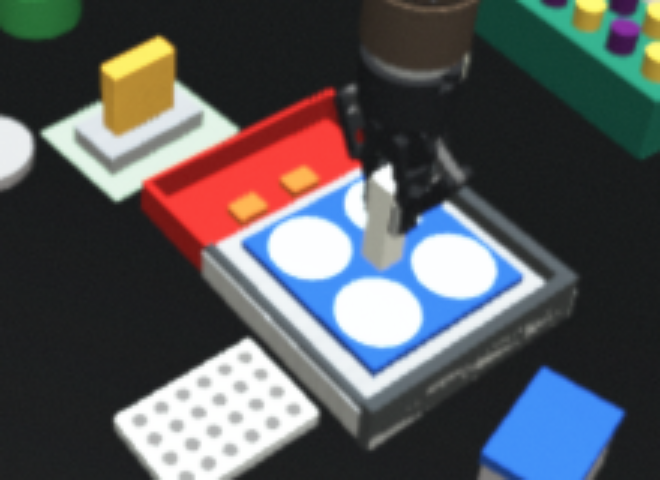

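View pics/j_wrist.png

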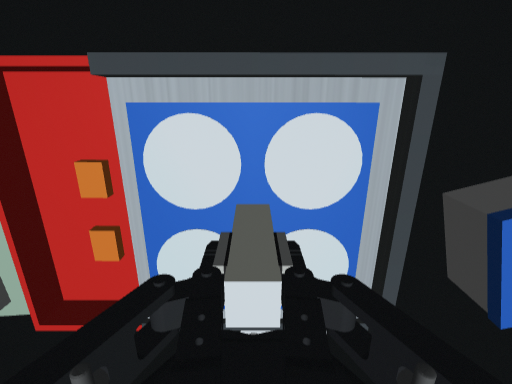

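>>> move_arm --pt "0 0 -0.15 0 0 0 255" --pt "0 0 -0.28 0 0 0 255" --pt "0 -0.3 -0.28 0 0 0 255" --pt "0 -0.6 -0.28 0 0 0 255" --pt "0 -0.9 -0.28 0 0 0 255" --pt "0 -1.15 -0.28 0 0 0 255" --pt "0 -1.25 -0.28 0 0 0 255" --pt "0 -1.25 -0.28 0 0 0 255"

```text
clock: 27.02
position: [506.2, -265.3, 81.4]
ee_rot: [0.732, -0.681, 0.0, 0.001]
contact_force: [-5.4, -1.1, 8.7]
gripper_width: 23.4
```

>>> move_arm --pt "0 -0.1 0 0 0 0 255" --pt "0 -0.2 0 0 0 0 255" --pt "0 -0.3 0 0 0 0 255" --pt "0 -0.4 0 0 0 0 255" --pt "0 -0.5 0 0 0 0 255" --pt "0 -0.5 0 0 0 0 255"

```text
clock: 27.78
position: [510.0, -265.0, 81.5]
ee_rot: [0.732, -0.681, -0.001, 0.001]
contact_force: [-9.4, -1.5, 10.2]
gripper_width: 23.6
```

>>> move_arm --pt "0 -0.1 0 0 0 0 255" --pt "0 -0.2 0 0 0 0 255" --pt "0 -0.2 0 0 0 0 255"

```text
clock: 28.15
position: [510.1, -264.9, 81.6]
ee_rot: [0.732, -0.681, -0.002, 0.002]
contact_force: [-12.7, -1.0, 15.4]
gripper_width: 23.6
```

>>> move_arm --pt "0 -0.15 0 0 0 0 255" --pt "0 -0.15 0 0 0 0 255" --pt "0.3 -0.05 -0.03 0 0 0 255" --pt "0.6 -0.05 -0.05 0 0 0 255" --pt "0.9 -0.05 -0.05 0 0 0 255" --pt "1.2 -0.05 -0.05 0 0 0 255" --pt "1.5 -0.05 -0.05 0 0 0 255" --pt "1.7 -0.05 -0.05 0 0 0 255" --pt "1.8 -0.05 -0.05 0 0 0 255" --pt "1.8 -0.05 -0.05 0 0 0 255"

```text
clock: 29.4
position: [511.0, -279.2, 81.8]
ee_rot: [0.732, -0.681, -0.005, 0.002]
contact_force: [-14.3, 13.9, 18.4]
gripper_width: 23.2
```

>>> move_arm --pt "0 0 -0.15 0 0 0 255" --pt "0.2 0 -0.2 0 0 0 255" --pt "0.4 0 -0.2 0 0 0 255" --pt "0.6 0 -0.2 0 0 0 255" --pt "0.6 0 -0.2 0 0 0 255"

```text
clock: 30.02
position: [511.6, -284.5, 82.2]
ee_rot: [0.732, -0.681, -0.006, 0.001]
contact_force: [-10.8, 13.2, 10.6]
gripper_width: 22.9
```

```bash
python3 - <<'E'
from h import *
s=arm.read_state();print(R.from_quat(s['ee_rot']).as_matrix().round(3),s['wrist_torque'])
p,d=arm.get_image('wrist');cv2.imwrite('pics/k_wrist.png',p)
E
```

```text
[[ 0.071 -0.997 -0.01 ]
 [-0.997 -0.071  0.006]
 [-0.007  0.009 -1.   ]] [3.78649153 2.45627901 0.1206795 ]
```

View pics/k_wrist.png

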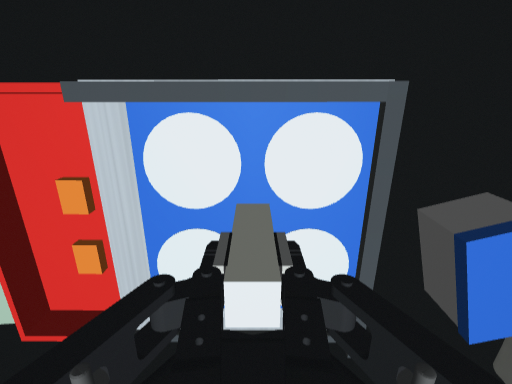

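>>> move_arm --pt "0.15 0 0 0 0 0 255" --pt "0.3 0 0 0 0 0 255" --pt "0.3 0 0 0 0 0 255"

```text
clock: 30.45
position: [511.6, -284.8, 82.5]
ee_rot: [0.732, -0.681, -0.007, 0.0]
contact_force: [-11.3, 24.7, 16.4]
gripper_width: 23.5
```

>>> move_arm --pt "-0.2 0.05 0 0 0 0 255" --pt "-0.3 0.05 0.1 0 0 0 255" --pt "-0.3 0.05 0.2 0 0 0 255" --pt "-0.3 0.05 0.2 0 0 0 255"

```text
clock: 30.95
position: [511.5, -284.5, 81.9]
ee_rot: [0.732, -0.681, -0.005, 0.001]
contact_force: [-12.9, 17.1, 19.0]
gripper_width: 23.1
```

>>> move_arm --pt "-0.15 0.05 0 0 0 0 255" --pt "-0.25 0.1 0 0 0 0 255" --pt "-0.25 0.1 0 0 0 0 255"

```text
clock: 31.32
position: [511.4, -284.3, 81.5]
ee_rot: [0.732, -0.681, -0.003, 0.001]
contact_force: [-10.3, 8.7, 12.1]
gripper_width: 23.8
```

>>> move_arm --pt "0 0 0 0 0 0 0" --pt "0 0 0 0 0 0 0" --pt "0 0 0 0 0 0 0" --pt "0 0 0 0 0 0 0" --pt "0 0 -1 0 0 0 0" --pt "0 0 -4 0 0 0 0" --pt "0 0 -9 0 0 0 0" --pt "0 0 -14 0 0 0 0" --pt "0 0 -14 0 0 0 0" --pt "0 0 -14 0 0 0 0"

```text
clock: 32.58
position: [513.9, -285.4, 220.8]
ee_rot: [0.732, -0.681, 0.0, -0.0]
contact_force: [0.1, 0.2, -1.2]
gripper_width: 85.2
```

```bash
cat > car.py <<'E'
from h import *
import sys
C=cam('wrist');p,d=arm.get_image('wrist');cv2.imwrite(sys.argv[1],p)
W=cloud(d,C);x,y,z=[W[...,i] for i in range(3)]
H=cv2.cvtColor(p,cv2.COLOR_BGR2HSV);h,sa,v=[H[...,i].astype(int) for i in range(3)]
m=(z>36)&(z<44)&(abs(x-511)<130)&(abs(y+285)<130)&(((h>100)&(h<125)&(sa>120))|((v>170)&(sa<40)))
q=W[m];print('plate',m.sum(),cv2.minAreaRect(q[:,:2].astype(np.float32)))
A=np.c_[q[:,:2]-q[:,:2].mean(0),np.ones(len(q))];print('plane',np.linalg.lstsq(A,q[:,2],rcond=None)[0])
m=(z>122)&(z<135)&(abs(x-511)<50)&(abs(y+285)<50)
q=W[m];print('post',m.sum(),cv2.minAreaRect(q[:,:2].astype(np.float32)))
a=np.radians(4.1);S=np.array([493.,-269.2]);M=np.array([[np.cos(a),np.sin(a)],[-np.sin(a),np.cos(a)]])
m=(z>45)&(z<51)&(abs(x-511)<160)&(abs(y+285)<160)&(v<110)&(sa<90)
q=(W[m][:,:2]-S)@M.T; r=q[(abs(q[:,1])<70)&(q[:,0]>80)]; print('rail x range',np.percentile(r[:,0],[1,99]))
r=q[(abs(q[:,0])<60)&(q[:,1]<-80)]; print('stop y',np.percentile(r[:,1],[1,99]) if len(r) else 0)
m=(z>36)&(z<44)&(h>100)&(h<125)&(sa>120)
q=(W[m][:,:2]-S)@M.T;print('blue ext',np.percentile(q,[.3,99.7],axis=0))
E
python3 car.py pics/l_wrist.png
```

```text
plate 15699 ((510.1221618652344, -285.43963623046875), (164.5958251953125, 165.8097381591797), 4.107316493988037)
plane [-9.68999334e-04  1.02734990e-04  3.98115819e+01]
post 693 ((511.4528503417969, -285.16357421875), (24.18317413330078, 23.927080154418945), 4.391787528991699)
rail x range [100.37601595 109.83514667]
stop y [-111.75769875  -99.51129797]
blue ext [[-64.77629037 -99.79403449]
 [ 98.21002169  65.06635636]]
```

View pics/l_wrist.png

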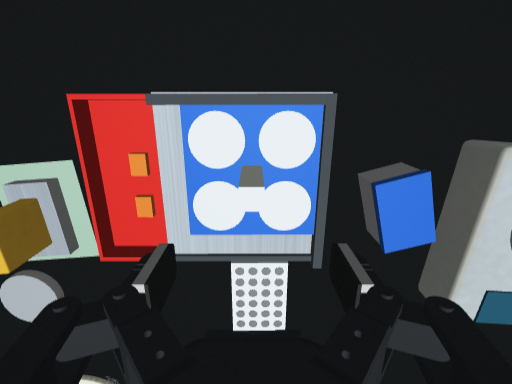

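```bash
python3 -c "
import cv2
p=cv2.imread('pics/l_wrist.png');a=cv2.resize(p[88:120,170:340],None,fx=4,fy=4,interpolation=0);b=cv2.resize(p[90:250,290:350],None,fx=3,fy=3,interpolation=0)
cv2.imwrite('pics/l1.png',a);cv2.imwrite('pics/l2.png',b)"
```

```text
(no output)
```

View pics/l1.png

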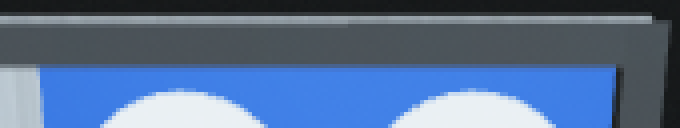

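View pics/l2.png

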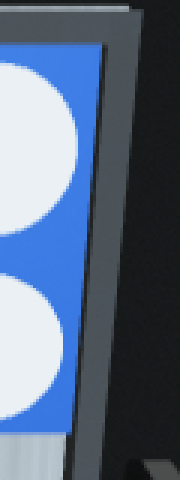

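```bash
python3 go.py 455 285 240 -86
```

```text
[-57.305   1.769  -1.959] [0.08 0.05 0.1 ] f [ 0.2 -0.   0.4] w 85.3 t 32.625
```

>>> move_arm --pt "-5 0.1 -2 0 0 0 0" --pt "-57.3 1.8 -2 0 0 0 0" --pt "-57.3 1.8 -2 0 0 0 0" --pt "-57.3 1.8 -2 0 0 0 0" --pt "-57.3 1.8 -2 0 0 0 0" --pt "-57.3 1.8 -2 0 0 0 0" --pt "-57.3 1.8 -2 0 0 0 0" --pt "-57.3 1.8 -2 0 0 0 0" --pt "-57.3 1.8 -2 0 0 0 0" --pt "-57.3 1.8 -2 0 0 0 0" --pt "-57.3 1.8 -2 0 0 0 0" --pt "-57.3 1.8 -2 0 0 0 0" --pt "-57.3 1.8 -2 0 0 0 0"

```text
clock: 34.25
position: [455.4, 283.2, 240.6]
ee_rot: [0.731, -0.682, 0.0, 0.0]
contact_force: [-0.0, -0.3, 0.0]
gripper_width: 85.5
```

```bash
cat > cups.py <<'E'
from h import *
import sys
C=cam('wrist');p,d=arm.get_image('wrist');cv2.imwrite(sys.argv[1],p)
W=cloud(d,C);x,y,z=[W[...,i] for i in range(3)]
H=cv2.cvtColor(p,cv2.COLOR_BGR2HSV);h,sa,v=[H[...,i].astype(int) for i in range(3)]
zl,zh=map(float,sys.argv[2:4])
m=((z>zl)&(z<zh)&(v>120)&(sa<60)).astype(np.uint8)
k,l,st,ct=cv2.connectedComponentsWithStats(m)
from scipy.optimize import least_squares
for i in range(1,k):
    if st[i,4]<100: continue
    q=W[l==i][:,:2].astype(np.float32)
    c,r=cv2.minEnclosingCircle(q)
    f=least_squares(lambda t:np.hypot(q[:,0]-t[0],q[:,1]-t[1])-28,q.mean(0),loss='soft_l1').x
    print(st[i,4],ct[i].round(),'circ',np.round(c,1),round(r,1),'fit',f.round(1),'z',W[l==i][:,2].mean().round(1))
E
python3 cups.py pics/m_wrist.png 103 113
```

```text
1569 [190. 102.] circ [530.8 347.9] 31.8 fit [530.9 347.4] z 107.2
1134 [296. 213.] circ [422.2 231.4] 31.8 fit [422.9 231.8] z 107.1
```

View pics/m_wrist.png

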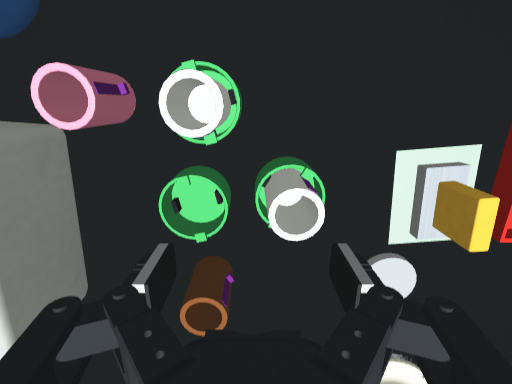

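```bash
python3 go.py 530.9 347.6 65 -86
```

```text
[-5.882 -7.978 17.57 ] [ 0.   -0.    0.01] f [0.3 0.1 0.3] w 85.4 t 34.3
```

>>> move_arm --pt "-3 -4 0 0 0 0 0" --pt "-5.9 -8 0 0 0 0 0" --pt "-5.9 -8 2 0 0 0 0" --pt "-5.9 -8 7 0 0 0 0" --pt "-5.9 -8 11 0 0 0 0" --pt "-5.9 -8 14 0 0 0 0" --pt "-5.9 -8 16 0 0 0 0" --pt "-5.9 -8 17.3 0 0 0 0" --pt "-5.9 -8 17.5 0 0 0 0" --pt "-5.9 -8 17.5 0 0 0 0"

```text
clock: 35.55
position: [531.3, 349.4, 66.5]
ee_rot: [0.732, -0.681, 0.0, -0.001]
contact_force: [0.1, 0.2, -0.2]
gripper_width: 85.4
```

>>> move_arm --pt "0.15 0 0 0 0 0 0" --pt "0.15 0 0 0 0 0 255" --pt "0.15 0 0 0 0 0 255" --pt "0.15 0 0 0 0 0 255" --pt "0.15 0 0 0 0 0 255" --pt "0.15 0 0 0 0 0 255"

```text
clock: 36.3
position: [531.3, 348.2, 66.7]
ee_rot: [0.732, -0.681, 0.0, -0.001]
contact_force: [-0.4, -0.2, 5.9]
gripper_width: 61.9
```

>>> move_arm --pt "0 0 0 0 0 8 255" --pt "0 0 0 0 0 16 255" --pt "0 0 0 0 0 24 255" --pt "0 0 0 0 0 32 255" --pt "0 0 0 0 0 40 255" --pt "0 0 0 0 0 44 255" --pt "0 0 0 0 0 44 255" --pt "0 0 0 0 0 44 255"

```text
clock: 37.3
position: [531.4, 348.4, 66.7]
ee_rot: [-0.423, 0.906, 0.0, 0.001]
contact_force: [-1.4, 1.2, 5.6]
gripper_width: 62.4
```

```bash
python3 - <<'E'
from h import *
s=arm.read_state();print(s['wrist_torque'],s['contact_force'])
p,d=arm.get_image('wrist');cv2.imwrite('pics/n_wrist.png',p)
E
```

```text
[ 0.08619289  0.31747018 -0.17837634] [-1.39981553  1.20326582  5.58352576]
```

View pics/n_wrist.png

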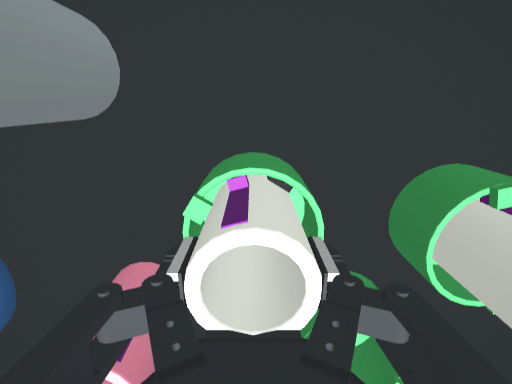

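>>> move_arm --pt "0 0 -0.5 0 0 0 255" --pt "0 0 -1 0 0 0 255" --pt "0 0 -2 0 0 0 255" --pt "0 0 -3 0 0 0 255" --pt "0 0 -4 0 0 0 255" --pt "0 0 -6 0 0 0 255" --pt "0 0 -9 0 0 0 255" --pt "0 0 -13 0 0 0 255" --pt "0 0 -15.5 0 0 0 255" --pt "0 0 -16 0 0 0 255"

```text
clock: 38.6
position: [531.7, 348.4, 229.2]
ee_rot: [-0.424, 0.906, 0.001, 0.003]
contact_force: [-0.6, -0.7, -1.9]
gripper_width: 61.9
```

```bash
python3 - <<'E'
from h import *
s=arm.read_state();print(s['wrist_torque'],s['contact_force'])
p,d=arm.get_image('wrist');cv2.imwrite('pics/o_wrist.png',p)
a=np.radians(4.1);S=np.array([493.,-269.2]);Rm=np.array([[np.cos(a),-np.sin(a)],[np.sin(a),np.cos(a)]])
for dx in (-41,41):
  for dy in (-41,41): print(dx,dy,Rm@np.array([17.5+dx,-17.5+dy])+S)
E
```

```text
[0.02918062 0.04927445 0.02503682] [-0.64991541 -0.73802112 -1.87265006]
-41 -41 [ 473.74274209 -329.23047574]
-41 41 [ 467.87995166 -247.44033154]
41 -41 [ 555.53288629 -323.36768531]
41 41 [ 549.67009586 -241.57754111]
```

View pics/o_wrist.png

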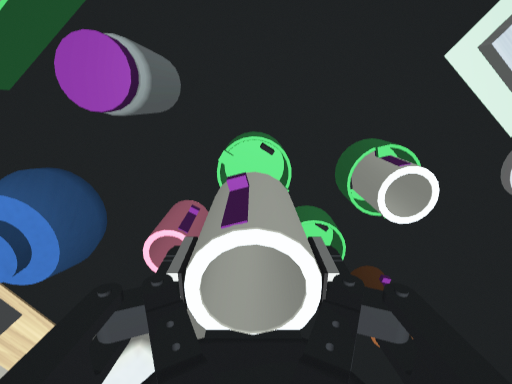

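```bash
python3 go.py 555 -323.3 229 -130
```

```text
[ 49.991 -44.871  -0.279] [-0.02  0.21  0.12] f [ 0.6  0.9 -0.5] w 62.3 t 38.65
```

>>> move_arm --pt "3 -2.7 0 0 0 0 255" --pt "8 -7.2 0 0 0 0 255" --pt "12 -10.8 0 0 0 0 255" --pt "16 -14.4 0 0 0 0 255" --pt "20 -18 0 0 0 0 255" --pt "24 -21.5 0 0 0 0 255" --pt "28 -25.1 0 0 0 0 255" --pt "32 -28.7 0 0 0 0 255" --pt "36 -32.3 0 0 0 0 255" --pt "40 -35.9 0 0 0 0 255" --pt "44 -39.5 0 0 0 0 255" --pt "47 -42.2 0 0 0 0 255" --pt "49 -44 0 0 0 0 255" --pt "50 -44.9 0 0 0 0 255" --pt "50 -44.9 0 0 0 0 255" --pt "50 -44.9 0 0 0 0 255"

```text
clock: 40.65
position: [554.7, -322.9, 225.4]
ee_rot: [-0.424, 0.906, 0.0, -0.0]
contact_force: [0.3, -0.3, -0.2]
gripper_width: 61.9
```

```bash
python3 - <<'E'
from h import *
p,d=arm.get_image('wrist');cv2.imwrite('pics/p_wrist.png',p)
E
python3 go.py 555 -323.3 102 -130
```

```text
[ 0.035 -0.05  12.364] [0.02 0.01 0.19] f [-0.5  0.5 -0.8] w 61.8 t 40.7
```

View pics/p_wrist.png

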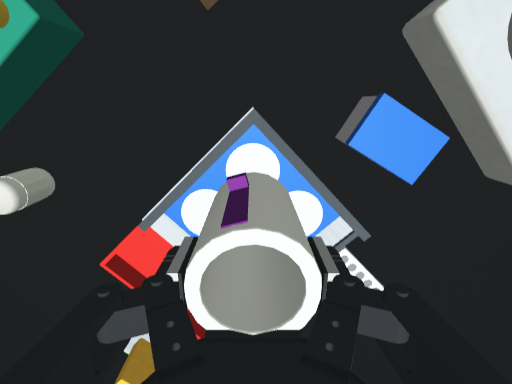

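>>> move_arm --pt "0.05 -0.05 3 0 0 0 255" --pt "0.05 -0.05 7 0 0 0 255" --pt "0.05 -0.05 10 0 0 0 255" --pt "0.05 -0.05 11.5 0 0 0 255" --pt "0.05 -0.05 12.1 0 0 0 255" --pt "0.05 -0.05 12.3 0 0 0 255" --pt "0.05 -0.05 12.4 0 0 0 255" --pt "0.05 -0.05 12.4 0 0 0 255"

```text
clock: 41.7
position: [555.2, -324.8, 102.4]
ee_rot: [-0.424, 0.906, -0.001, 0.001]
contact_force: [-0.3, 0.1, -1.1]
gripper_width: 61.8
```

>>> move_arm --pt "0 0 0.15 0 0 0 255" --pt "0 0 0.25 0 0 0 255" --pt "0 0 0.3 0 0 0 255" --pt "0 0 0.35 0 0 0 255" --pt "0 0 0.35 0 0 0 255"

```text
clock: 42.32
position: [554.8, -324.6, 98.7]
ee_rot: [-0.424, 0.906, -0.0, 0.0]
contact_force: [-0.9, 2.4, 2.9]
gripper_width: 62.0
```

>>> move_arm --pt "0 0 0 0 0 0 0" --pt "0 0 0 0 0 0 0" --pt "0 0 0 0 0 0 0" --pt "0 0 0 0 0 0 0" --pt "0 0 -1 0 0 0 0" --pt "0 0 -4 0 0 0 0" --pt "0 0 -9 0 0 0 0" --pt "0 0 -13 0 0 0 0" --pt "0 0 -13 0 0 0 0"

```text
clock: 43.45
position: [556.8, -325.5, 233.8]
ee_rot: [-0.424, 0.906, -0.004, 0.003]
contact_force: [-0.1, 0.5, -0.4]
gripper_width: 85.6
```

```bash
python3 cups.py pics/q_wrist.png 134 146; python3 go.py 422.6 231.6 235 -86
```

```text
1610 [253. 195.] circ [ 555.1 -325.4] 31.9 fit [ 555.9 -326. ] z 139.1
[-34.168  45.882  -0.558] [-2.900e-01  1.000e-02 -4.389e+01] f [-0.9 -0.2 -1.5] w 85.5 t 43.5
```

View pics/q_wrist.png

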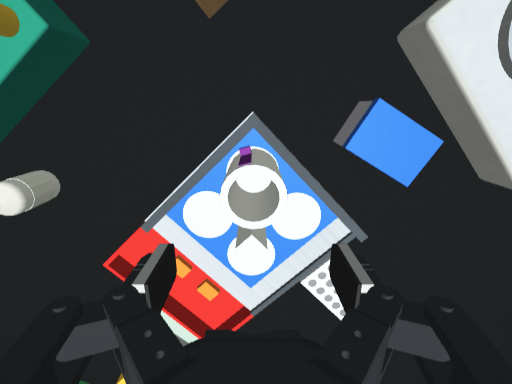

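>>> move_arm --pt "-3 4 0 0 0 -4 0" --pt "-34.2 45.9 -0.5 0 0 -44 0" --pt "-34.2 45.9 -0.5 0 0 -44 0" --pt "-34.2 45.9 -0.5 0 0 -44 0" --pt "-34.2 45.9 -0.5 0 0 -44 0" --pt "-34.2 45.9 -0.5 0 0 -44 0" --pt "-34.2 45.9 -0.5 0 0 -44 0" --pt "-34.2 45.9 -0.5 0 0 -44 0" --pt "-34.2 45.9 -0.5 0 0 -44 0" --pt "-34.2 45.9 -0.5 0 0 -44 0" --pt "-34.2 45.9 -0.5 0 0 -44 0" --pt "-34.2 45.9 -0.5 0 0 -44 0" --pt "-34.2 45.9 -0.5 0 0 -44 0" --pt "-34.2 45.9 -0.5 0 0 -44 0"

```text
clock: 45.25
position: [422.2, 231.3, 233.1]
ee_rot: [0.732, -0.682, -0.0, 0.0]
contact_force: [-1.0, 0.3, 0.4]
gripper_width: 85.4
```

```bash
python3 cups.py pics/r_wrist.png 103 113; python3 go.py 422.6 231.6 66 -86
```

```text
1282 [252. 183.] circ [422. 231.] 31.8 fit [422.5 231.1] z 107.2
[-1.0000e-02 -4.6000e-02  1.6714e+01] [0.   0.   0.04] f [-0.2  0.3  0.6] w 85.7 t 45.3
```

View pics/r_wrist.png

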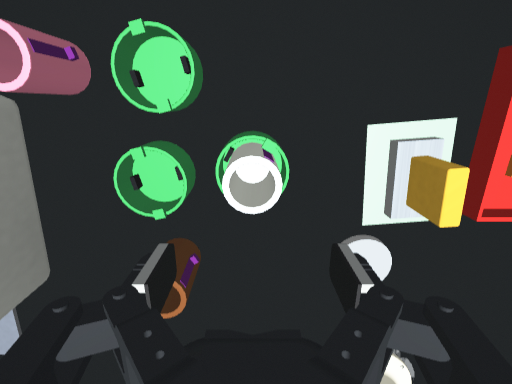

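>>> move_arm --pt "0 0 3 0 0 0 0" --pt "0 0 8 0 0 0 0" --pt "0 0 12 0 0 0 0" --pt "0 0 15 0 0 0 0" --pt "0 0 16.4 0 0 0 0" --pt "0 0 16.7 0 0 0 0" --pt "0 0 16.7 0 0 0 0" --pt "0 0 16.7 0 0 0 255" --pt "0 0 16.7 0 0 0 255" --pt "0 0 16.7 0 0 0 255" --pt "0 0 16.7 0 0 0 255" --pt "0 0 16.7 0 0 0 255"

```text
clock: 46.8
position: [422.7, 232.6, 67.7]
ee_rot: [0.732, -0.681, 0.0, -0.001]
contact_force: [-0.2, -1.4, 5.4]
gripper_width: 64.2
```

>>> move_arm --pt "0.1 0 0 0 0 0 255" --pt "0.1 0 0 0 0 0 255" --pt "0.1 0 0 0 0 8 255" --pt "0.1 0 0 0 0 16 255" --pt "0.1 0 0 0 0 24 255" --pt "0.1 0 0 0 0 32 255" --pt "0.1 0 0 0 0 40 255" --pt "0.1 0 0 0 0 44 255" --pt "0.1 0 0 0 0 44 255" --pt "0.1 0 0 0 0 44 255"

```text
clock: 48.05
position: [422.8, 231.9, 67.7]
ee_rot: [-0.423, 0.906, 0.0, 0.002]
contact_force: [-0.7, -1.4, 5.4]
gripper_width: 63.8
```

```bash
python3 - <<'E'
from h import *
p,d=arm.get_image('wrist');cv2.imwrite('pics/s_wrist.png',p)
E
```

```text
(no output)
```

View pics/s_wrist.png

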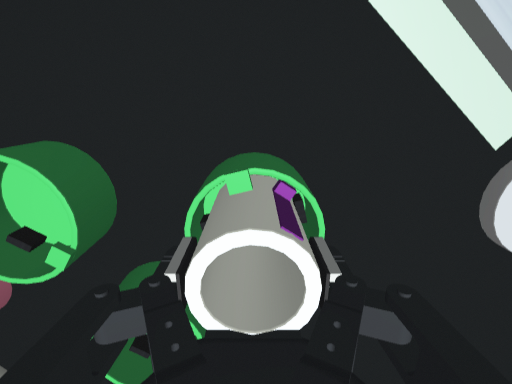

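>>> move_arm --pt "0 0 -0.5 0 0 0 255" --pt "0 0 -1 0 0 0 255" --pt "0 0 -2 0 0 0 255" --pt "0 0 -3 0 0 0 255" --pt "0 0 -4 0 0 0 255" --pt "0 0 -6 0 0 0 255" --pt "0 0 -9 0 0 0 255" --pt "0 0 -13 0 0 0 255" --pt "0 0 -16.5 0 0 0 255" --pt "0 0 -17.5 0 0 0 255" --pt "0 0 -17.5 0 0 0 255"

```text
clock: 49.48
position: [421.9, 231.2, 241.5]
ee_rot: [-0.423, 0.906, 0.0, 0.0]
contact_force: [-0.3, -0.8, -1.4]
gripper_width: 63.5
```

```bash
python3 - <<'E'
from h import *
p,d=arm.get_image('wrist');cv2.imwrite('pics/t_wrist.png',p)
E
python3 go.py 467.4 -247.3 242 -130
```

```text
[ 33.732 -34.195  -0.142] [ 0.04 -0.07  0.1 ] f [-0.1 -0.2 -1.3] w 63.7 t 49.525
```

View pics/t_wrist.png

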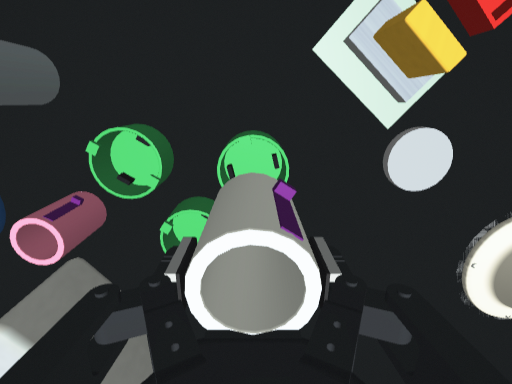

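>>> move_arm --pt "3 -3 0 0 0 0 255" --pt "6 -6 0 0 0 0 255" --pt "10 -10.1 0 0 0 0 255" --pt "14 -14.2 0 0 0 0 255" --pt "18 -18.2 0 0 0 0 255" --pt "22 -22.3 0 0 0 0 255" --pt "26 -26.4 0 0 0 0 255" --pt "29.5 -29.9 0 0 0 0 255" --pt "32 -32.4 0 0 0 0 255" --pt "33.2 -33.7 0 0 0 0 255" --pt "33.7 -34.2 0 0 0 0 255" --pt "33.7 -34.2 0 0 0 0 255" --pt "33.7 -34.2 0 0 0 0 255"

```text
clock: 51.15
position: [468.3, -245.8, 241.1]
ee_rot: [-0.424, 0.906, 0.0, 0.0]
contact_force: [0.2, 0.3, -1.0]
gripper_width: 63.4
```

```bash
python3 - <<'E'
from h import *
p,d=arm.get_image('wrist');cv2.imwrite('pics/u_wrist.png',p)
E
python3 go.py 467.6 -247.4 104 -130
```

```text
[ 0.176 -0.047 13.727] [-0.    0.01  0.19] f [-0.5  0.2 -0.5] w 64.0 t 51.2
```

View pics/u_wrist.png

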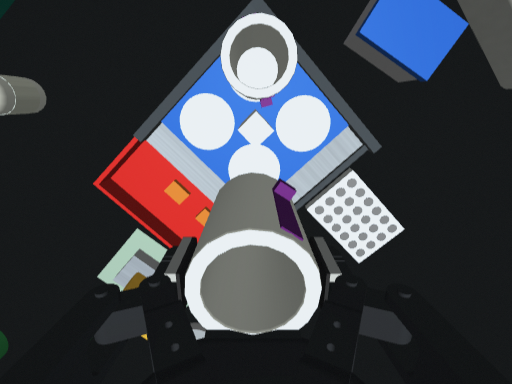

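>>> move_arm --pt "0.15 -0.05 3 0 0 0 255" --pt "0.15 -0.05 8 0 0 0 255" --pt "0.15 -0.05 11.5 0 0 0 255" --pt "0.15 -0.05 13 0 0 0 255" --pt "0.15 -0.05 13.6 0 0 0 255" --pt "0.15 -0.05 13.8 0 0 0 255" --pt "0.15 -0.05 13.8 0 0 0 255"

```text
clock: 52.08
position: [468.5, -248.3, 104.2]
ee_rot: [-0.424, 0.906, -0.001, 0.001]
contact_force: [-0.1, -0.4, 0.1]
gripper_width: 63.5
```

>>> move_arm --pt "0 0 0.15 0 0 0 255" --pt "0 0 0.3 0 0 0 255" --pt "0 0 0.38 0 0 0 255" --pt "0 0 0.45 0 0 0 255" --pt "0 0 0.45 0 0 0 255"

```text
clock: 52.7
position: [467.9, -248.4, 99.8]
ee_rot: [-0.424, 0.906, -0.0, 0.0]
contact_force: [-2.7, 0.3, 6.6]
gripper_width: 63.7
```

Contact at the expected height; release and rise.

>>> move_arm --pt "0 0 -0.03 0 0 0 0" --pt "0 0 -0.03 0 0 0 0" --pt "0 0 -0.03 0 0 0 0" --pt "0 0 -0.03 0 0 0 0" --pt "0 0 -1 0 0 0 0" --pt "0 0 -4 0 0 0 0" --pt "0 0 -9 0 0 0 0" --pt "0 0 -15 0 0 0 0" --pt "0 0 -18 0 0 0 0" --pt "0 0 -18 0 0 0 0"

```text
clock: 53.95
position: [469.0, -248.6, 282.5]
ee_rot: [-0.424, 0.906, -0.002, 0.003]
contact_force: [0.7, 0.1, -0.8]
gripper_width: 85.6
```

```bash
python3 cups.py pics/v_wrist.png 134 146;python3 - <<'E'
from h import *
p,d=arm.get_image('side');cv2.imwrite('pics/v_side.png',cv2.resize(p[80:340,130:410],None,fx=2.8,fy=2.3))
E
python3 go.py 490 -200 290 -86
```

```text
1579 [256.  65.] circ [ 555.2 -325. ] 32.1 fit [ 554.8 -325.1] z 139.3
1050 [254. 181.] circ [ 467.4 -249. ] 31.7 fit [ 467.4 -249.2] z 139.4
[-5.133  1.338 -1.129] [-1.00e-02  3.00e-02 -4.39e+01] f [-0.1  0.5 -0.6] w 85.1 t 54.05
```

View pics/v_wrist.png

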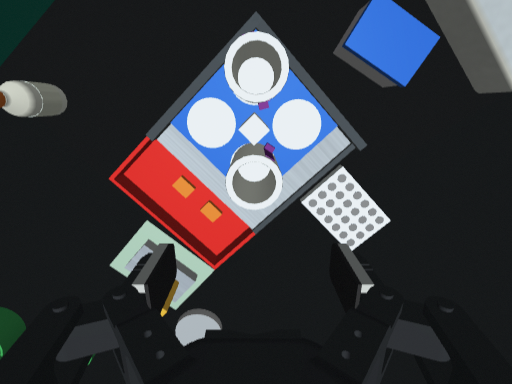

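View pics/v_side.png

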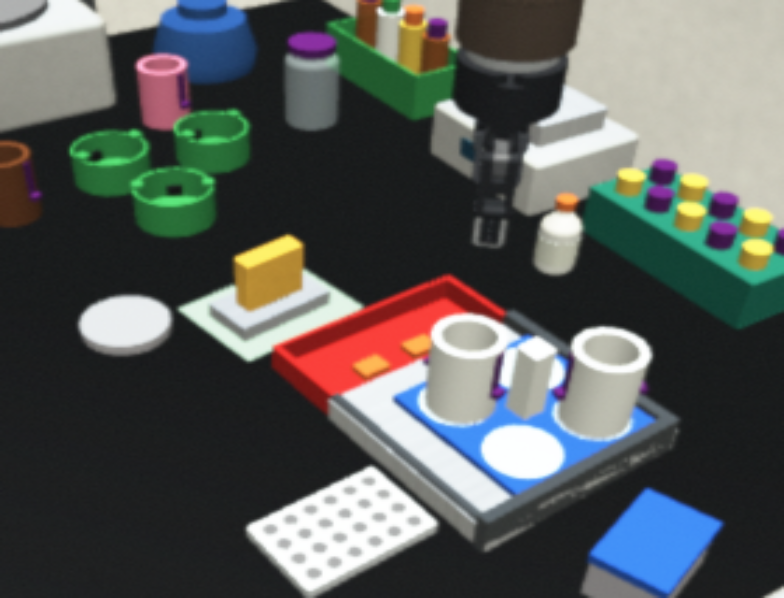

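```bash
python3 go.py 514 -270 270 -86
```

```text
[-1.301 -4.993  0.868] [-1.00e-02  3.00e-02 -4.39e+01] f [-0.1  0.5 -0.6] w 85.1 t 54.05
```

>>> move_arm --pt "-0.3 -1.2 0.2 0 0 -10 0" --pt "-1.3 -5 0.5 0 0 -20 0" --pt "-1.3 -5 0.9 0 0 -30 0" --pt "-1.3 -5 0.9 0 0 -40 0" --pt "-1.3 -5 0.9 0 0 -44 0" --pt "-1.3 -5 0.9 0 0 -44 0" --pt "-1.3 -5 0.9 0 0 -44 0"

```text
clock: 54.92
position: [514.1, -270.2, 268.8]
ee_rot: [0.732, -0.682, -0.001, 0.0]
contact_force: [-0.5, 0.2, -0.8]
gripper_width: 85.4
```

```bash
python3 car.py pics/w_wrist.png; python3 -c "
import cv2
p=cv2.imread('pics/w_wrist.png');cv2.imwrite('pics/w1.png',cv2.resize(p[90:280,120:360],None,fx=3.2,fy=3.1,interpolation=cv2.INTER_NEAREST))"; sed -i 's/abs(W\[...,1\])<70/abs(W[...,1])<90/' scr.py; python3 scr.py pics/w2.png
```

```text
plate 7470 ((491.5988464355469, -286.6258239746094), (202.4962921142578, 165.50205993652344), 4.10235595703125)
plane [-1.29279329e-03 -1.06898530e-04  3.97919882e+01]
post 734 ((513.5628051757812, -285.39825439453125), (50.906715393066406, 94.96113586425781), 47.86177062988281)
rail x range [ 99.83599172 109.58683124]
stop y [-111.92821877  -99.40799739]
blue ext [[-65.12733014 -99.86364469]
 [ 98.58331263  65.0160014 ]]
yel 1078 [418.9   5.9] [69.8 25.5] 8.4 [89.9 95.3 96.7]
foot 1554 [418.5   5.9] [110.7  61.2] 8.0 [19.4 21.7 23.7]
mat 2788 [419.9   8.8] [151.5 121.2] 8.5 [-0.8  0.4  1.7]
```

View pics/w1.png

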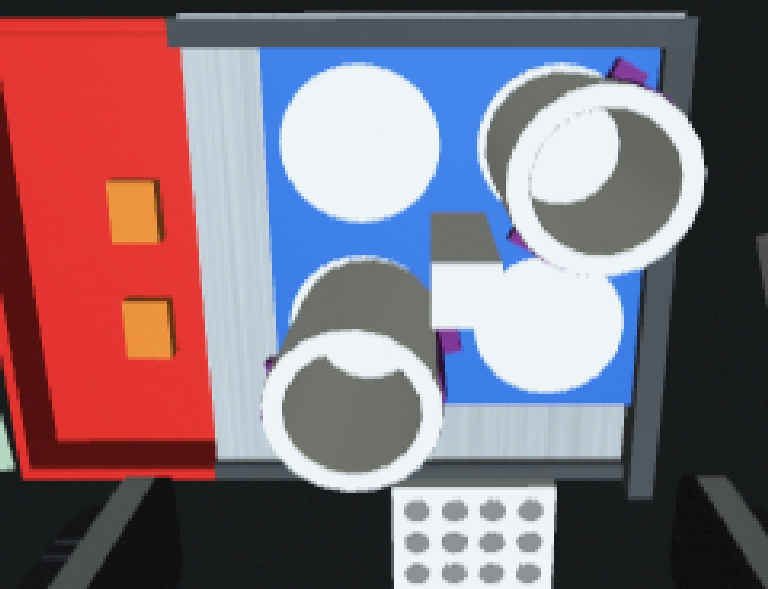

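```bash
python3 -c "
from bench import arm
print(arm.job_done(), arm.read_state()['clock'])"
```

```text
the job is handed in; nothing more can be done
the job is handed in; nothing more can be done
```

The job is done and handed in at about 55 s of the 210 s allowed. Every check I could make from the pictures passed.

- **Chips:** Two were present. One scraper stroke wiped both into the red trough, and both lie flat on its floor with the deck clear.
- **Scraper:** I parked it on its mat, and it was then knocked about 44 mm aside. I fetched it back. At the end it stands about 3 mm from the mat's centre and wholly on it.
- **Carrier:** I set it on the deck clear of the rails and pressed it flat with about 22 N. I slid it to the back rail first, then to the side stop, feeling contact at each. The last close picture shows no gap at either. The depth reading at the back rail could hide up to about 1 mm, so snugness there rests on the picture and the contact I felt.
- **Cups:** Only two white cups were there; the third sleeve was empty. I gripped each across the outside of its rim, twisted it about 44°, pulled it out and stood it on the carrier. Both rims read 139 mm, against 140 mm expected. The cups stand on diagonally opposite marks, wholly on the plate.
- **Bystanders:** I never touched the jar, vial, well plate, tip box or the brown and pink look-alike cups. In the last pictures they look unmoved, by eye only.

The top camera read positions a few millimetres off from the wrist camera. I relied on the wrist camera, and its positions matched where things turned out to be when I made contact.

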